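# Cover a pocket watch on its dowelled fixture and open the viewing shutter

### The arm

A 7-joint arm with a two-finger parallel gripper is mounted at the origin on the work surface. World frame = base frame: x ahead of the robot, y to its left, z up, the work surface at z = 0. Lengths are in m, angles in rad, forces in N, time in s.
With the tool pointing down it reaches from about 0.425 to 0.875 m from the base axis. Payload 4.7 kg.
Tool frame: the origin (TCP) lies midway between the tips of the shut fingers; the grasp point (between the pads) lies 19 mm behind it; z points along the fingers, y is the direction in which the jaws open and shut (so a half turn about z gives the same grasp; the last joint's range is limited). The gripper opens to 85 mm and grips with 20 to 120 N. Pads are 22 mm wide; open, the fingers measure 114 mm over their backs; the gripper's body (76 mm by 85 mm) begins 54 mm behind the grasp point. The pads swing forward as they close: fully open they stand 13 mm farther back than shut.
Start: joints at [0.014, 0.321, -0.07, 1.45, 0.023, 1.371, -0.057], TCP at [0.65, -0, 0.231] pointing down, gripper open.
Joint ranges: [-2.86, 2.86], [-0.3, 2.09], [-1.38, 1.24], [0.06, 2.45], [-1.56, 4.7], [0.09, 2.05], [-2.69, 2.69]. Speed limits (rad/s): [2.57, 2.57, 3.14, 3.14, 3.14, 3.14, 3.14].

### API

Orientations are given as a unit quaternion [x, y, z, w].
In Python, from station import bot gives the robot as it stands.
- The arm moves only by the tool jog_arm, never from a script. Its arguments are lists of equal length, an entry for each row: "travel": the shift along the tool's x, y, z in units of 30 mm (1.0 is 30 mm), a list of three; "delta_rot": the turn, a rotation vector about the tool's x, y, z in units of 5 degrees (1.0 is 5 degrees), a list of three. In form: {"travel": [[tx, ty, tz], ...], "delta_rot": [[rx, ry, rz], ...]}. A call has 1 to 20 rows; each row is the pose to reach, as a shift and turn from the pose measured when the call began, along the tool's axes at that moment; what a row does not reach only later rows make up. A row lasts 1/8 s, in which the tool goes at most 62.5 mm and 10.7 degrees, less where a joint would pass 70% of its speed; a pose out of reach is approached as far as the arm can. A call with a gripper value outside its range is refused whole. "fingers" is the closure in counts, from 0 (fully open) to 255 (shut), set as the call begins (left out, the last holds). The fingers move at their own pace and stop on an object; "force" is the grip in N (left out, the last holds). Time passes only in rows, so rows that repeat a pose let the fingers close. It gives the time, the measured TCP pose, the force and the opening at its end, in the units of the state.
- bot.sense(): the state, without advancing time (a new reading comes with each control period).
- bot.camera(name): name is "scene" or "side" or "wrist"; returns a dict with "pixels" (420x560x3 uint8, red, green, blue), "fx", "fy", "cx", "cy" (pixels), "rvec" (rotation vector, rad) and "tvec" (3), from world to camera coordinates, as OpenCV has them. Camera axes: x right, y down, z forward; pixel columns grow to the right and rows downward; lengths in m; the calibration is good to about 2 mm. A picture is of the moment at which its call begins. There is no depth.
- bot.hand_in(): hands the job in, once; it reports no verdict.
The state is a dict: "time": time; "joints": joint angles; "joint_vel": joint speeds; "tau": joint torques, N m; "eef_pos": TCP position; "tool_rot": TCP orientation; "contact_force": force on the tool from outside, world axes, zero at the start; "wrist_torque": the same for the moment, N m; "gripper_width": finger opening in m.
Only numpy, scipy, OpenCV 4.12 (cv2) and the standard library are available. Lean on these libraries where they do the work, as an engineer would, in place of code of your own. Each camera call takes 0.05 s, during which the arm holds its last target.

### The job

Set the pocket watch face up in the round nest of the fixture, then lower the aluminium cover plate level over both dowel pins until it sits flush on the fixture with its port above the watch, its shutter still shut. Then swing the brass shutter aside so that the port is completely uncovered, and let go. Lower the watch and the plate without dropping them, keep the plate level, and leave the other things on the bench alone.

Things in the scene. Friction and masses are not known exactly. Their poses are not given: they have to be found in the camera images.
- fixture: Dark steel base 210 x 130 x 10 mm, fixed; origin at the centre of its underside, x along its length, z up. Grey rails (26 x 120 mm, tops 34 mm above the bench) cross it at x = +80 and -80 mm, leaving 134 mm free between. A brass dowel pin stands on the middle (y = 0) of each rail. The watch nest lies between the rails, towards +y.
- big_pin (a point): Foot of the 16 mm thick pin, on the rail's top at fixture x +80 mm, y 0, 34 mm above the bench; axes as the fixture's. Both pins are 22 mm tall: straight for 12 mm, then tapering to under half their width at the tip.
- small_pin (a point): Foot of the 12 mm thick pin, on the rail's top at fixture x -80 mm, y 0; else like the big pin.
- nest (a point): Centre of the nest floor, at fixture x 0, y +26 mm, 10 mm above the bench; axes as the fixture's. The nest is a round brass ring 68 mm inside, 76 mm outside, only 5 mm tall above its black floor.
- watch_center (a point): Centre (half-way up) of the silver pocket watch, 60 mm across, 18 mm thick, about 0.13 kg, lying face up (white dial) on the cork mat. z points out of the dial, x towards the crown and bow, which reach 49 mm from the centre and clear the nest ring: any heading fits in the nest.
- mat: Round cork mat, 110 mm across, 5 mm thick, fixed; origin at the centre of its underside.
- plate_grip (a point): Centre of the upright walnut handle of the loose cover plate: handle 70 mm long (x), 14 mm thick (y), 34 mm tall, standing on the plate's top; plate axes: x along the plate, z up. This point is 17 mm above the plate's top and 25 mm above its underside (seated: 59 mm above the bench). The plate (200 x 130 x 8 mm, 0.45 kg in all) has its middle 35 mm from here towards +y.
- port (a point): Centre, at the plate's underside, of its 38 mm viewing port: plate x 0, 26 mm from the middle towards +y; plate's axes. Seated: 34 mm above the bench, right over the nest centre. The pin holes are on the plate's middle line (y 0) at x +80 (18.2 mm wide, big pin) and -80 mm (14.2 mm, small pin): it fits one way round, axes along the fixture's.
- shutter_knob (a point): Middle of the red upright knob (12 mm thick, 22 mm tall) on the brass shutter, a flat 4 mm tongue with a 46 mm disc on the plate's top. It swivels level about a pivot screw at plate x +48, y +26 mm from the middle. Shut, the disc covers the port and the knob is at plate x -4, y +38 mm. This point is 24 mm above the plate's underside, 53 mm from the pivot.
- shutter (a joint): Shutter angle in rad: 0 shut (starts up to 0.12), growing clockwise seen from above, the disc swinging out past the plate's +y edge; stop at 1.75. The port is completely uncovered from 1.1 on. Light friction (about 1 N at the knob); it stays where it is left.
- wrench: Brass case-back wrench, 116 x 44 x 21 mm, lying loose; to be left alone.
- rack: Blue screwdriver rack, 130 x 50 x 85 mm, standing loose; to be left alone.
- loupe: Black eye loupe, 36 mm across, 34 mm tall, standing loose; to be left alone.
Not all that is in view belongs to the job. There is more than one size of the part that bears watch_center; the job needs the smaller. Of the things that look like the fixture, the larger one is meant.

How it is judged:
By the outcome, as a careful person would: the job done as asked, in the order asked, and still so for the second after the job is handed in, with the robot touching nothing.
It also fails if it takes over 67 s, if anything falls off the work surface, if the arm or the gripper's body presses on something with over 40 N, if the wrist force passes 120 N, or if a joint passes its speed limit or range.

## Working session

There is one attempt and no reset: what is moved stays moved. The work goes in short steps, Python scripts to look and compute and a tool call to move; the robot and the scene stay as the last step left them, time stands still between calls to the robot, and variables do not carry over. Pictures are saved under pics/ and viewed, and the job is handed in when it is done.

Besides the shell and the picture viewer there is one more tool, called after "Call:" as name(argument=value, ...) on one line, values as JSON. jog_arm: Moves the arm, as the interface text tells. Its arguments: {"type":"object","properties":{"travel":{"type":"array"},"delta_rot":{"type":"array"},"fingers":{"type":"number"},"force":{"type":"number"}},"required":["travel","delta_rot"]}

```bash
ls; mkdir -p pics; python3 - <<'E'
from station import bot
import cv2,pickle
s=bot.sense();print({k:s[k] for k in('time','eef_pos','tool_rot','gripper_width','contact_force')})
d={}
for n in('scene','side','wrist'):
    c=bot.camera(n);d[n]=c;cv2.imwrite(f'pics/{n}0.png',c['pixels'][...,::-1]);print(n,c['fx'],c['cx'],c['cy'],c['rvec'],c['tvec'])
pickle.dump(d,open('c0.pkl','wb'))
E
```

```text
pics
{'time': 0.0, 'eef_pos': array([ 6.49465597e-01, -6.88523311e-05,  2.30227801e-01]), 'tool_rot': array([ 7.07106604e-01,  7.07106319e-01, -7.08590783e-04, -6.34187577e-04]), 'gripper_width': 0.08571738216883068, 'contact_force': array([-0.7125789 ,  0.51587851, -0.42979377])}
scene 416.2084039491926 285.0733209468406 214.99118363713674 [ 0.78014649  2.66619554 -0.94664499] [ 0.53784914 -0.19957725  1.36846092]
side 476.53784975080106 276.006485503783 207.14873597985405 [ 1.03407797 -2.49389107  0.92066873] [0.4310511  0.37664853 0.96660577]
wrist 377.0917435856008 279.43151480391316 212.25194903724136 [-2.81730661e+00  2.73073772e-05  2.69170818e-03] [-0.64903307 -0.04264154  0.37929866]
```

View pics/scene0.png

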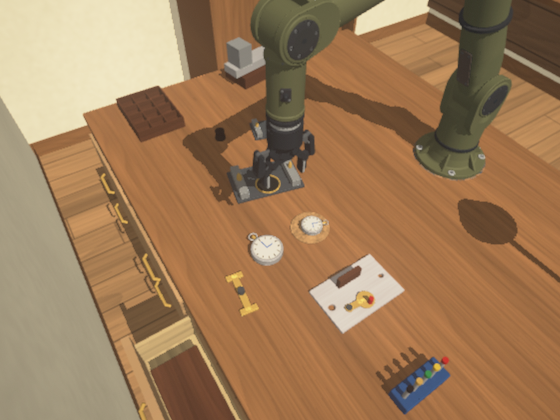

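View pics/side0.png

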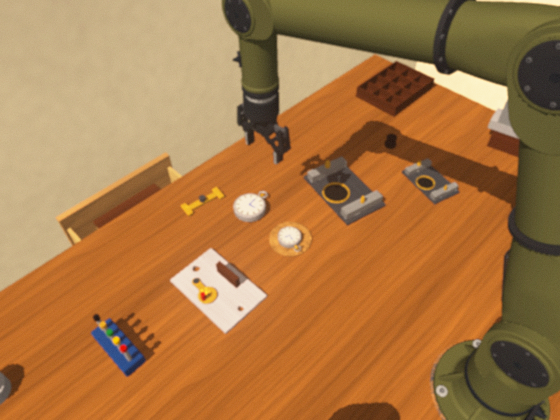

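View pics/wrist0.png

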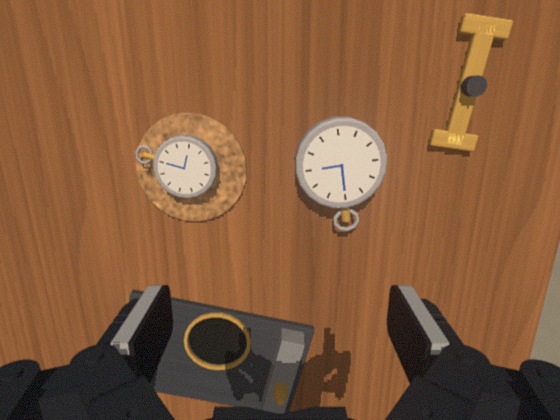

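Candidates:
- **Watches:** a small one on the cork mat (wrist 185,166; scene 312,225; side 289,237), and a large one on the bare bench (wrist 341,162). The small one on the mat fits.
- **Fixtures:** a larger one at side (343,190) / scene (266,182), and a smaller one at side (430,181). The larger is meant.

I'll confirm in crops.

```bash
cat > h.py <<'E'
import numpy as np,cv2,pickle
from scipy.spatial.transform import Rotation as R
def P(c):
    Rm=cv2.Rodrigues(np.array(c['rvec'],float))[0];K=np.array([[c['fx'],0,c['cx']],[0,c['fy'],c['cy']],[0,0,1]])
    return K,Rm,np.array(c['tvec'],float).reshape(3)
def ray(c,uv):
    K,Rm,t=P(c);d=Rm.T@np.linalg.solve(K,[uv[0],uv[1],1.]);return -Rm.T@t,d/np.linalg.norm(d)
def atz(c,uv,z):
    o,d=ray(c,uv);return o+d*(z-o[2])/d[2]
def tri(l):
    A=np.zeros((3,3));b=np.zeros(3);rs=[ray(c,uv) for c,uv in l]
    for o,d in rs:
        M=np.eye(3)-np.outer(d,d);A+=M;b+=M@o
    p=np.linalg.solve(A,b);return p,[round(1e3*np.linalg.norm((np.eye(3)-np.outer(d,d))@(p-o)),1) for o,d in rs]
def proj(c,p):
    return cv2.projectPoints(np.array(p,float).reshape(-1,1,3),np.array(c['rvec'],float),np.array(c['tvec'],float),P(c)[0],None)[0].reshape(-1,2)
def crop(c,x,y,w,h,s,name):
    im=c['pixels'][y:y+h,x:x+w,::-1];cv2.imwrite(name,cv2.resize(im,None,fx=s,fy=s,interpolation=cv2.INTER_CUBIC))
def load(n='c0.pkl'):return pickle.load(open(n,'rb'))
E
python3 - <<'E'
from h import *
d=load()
crop(d['scene'],210,100,200,150,4,'pics/s_a.png')
crop(d['side'],270,140,200,120,4,'pics/d_a.png')
crop(d['scene'],300,250,120,90,6,'pics/s_b.png')
crop(d['side'],160,240,120,90,6,'pics/d_b.png')
E
```

```text
(no output)
```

View pics/s_a.png

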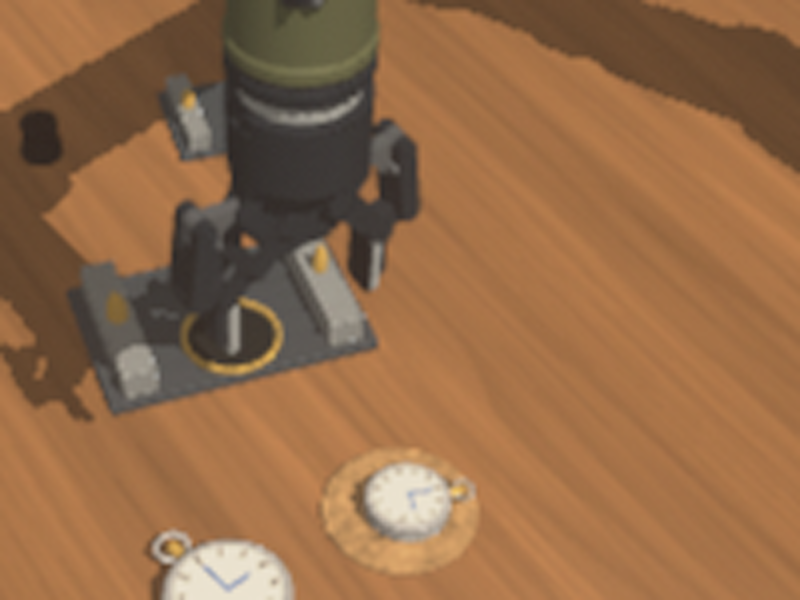

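View pics/d_a.png

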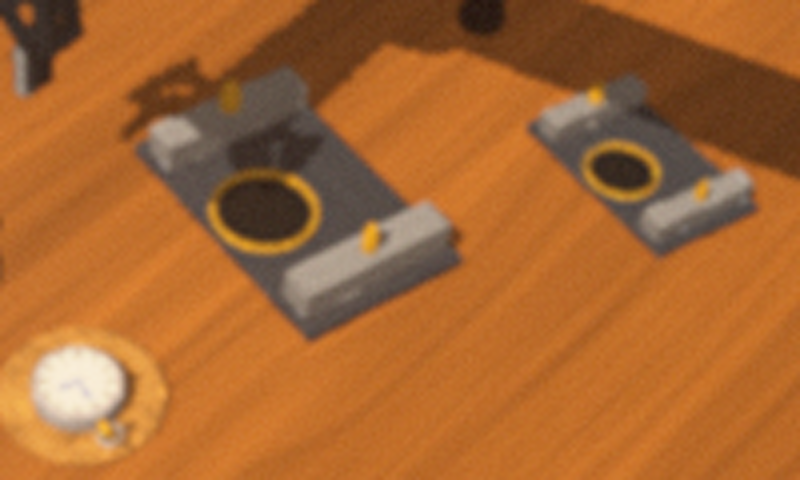

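View pics/s_b.png

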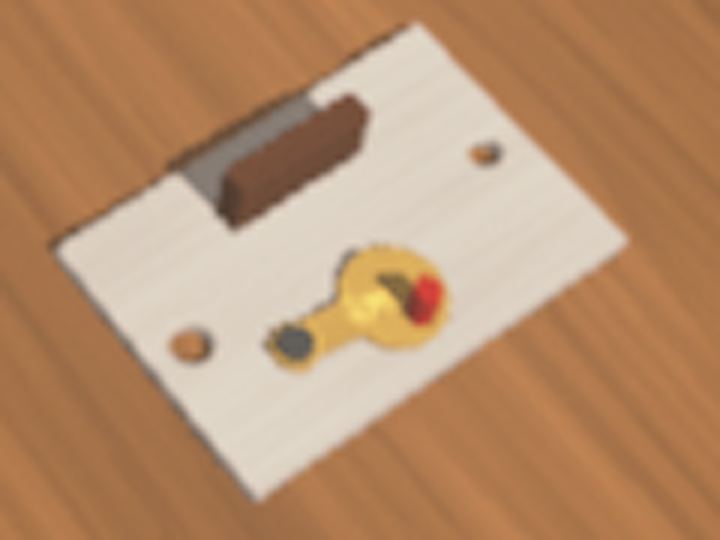

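View pics/d_b.png

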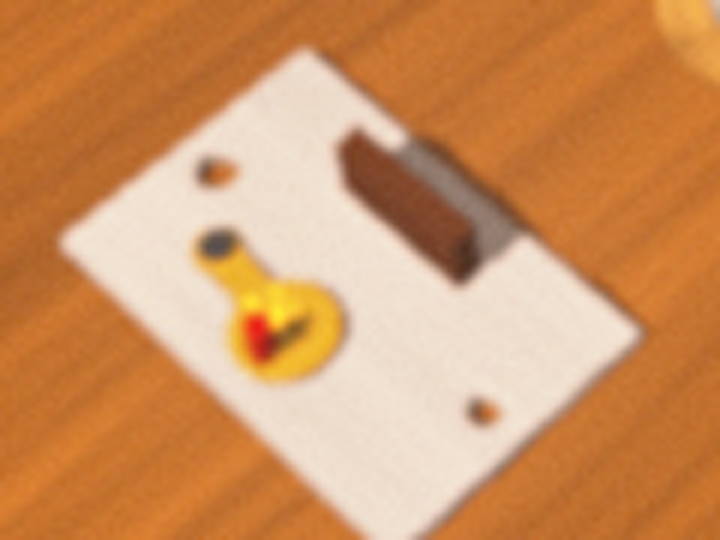

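```bash
python3 - <<'E'
from h import *
np.set_printoptions(precision=4,suppress=True)
d=load();S,D,W=d['scene'],d['side'],d['wrist']
sa=lambda x,y:(S,(210+x/4-.375,100+y/4-.375)); da=lambda x,y:(D,(270+x/4-.375,140+y/4-.375))
sb=lambda x,y:(S,(300+x/6-.4,250+y/6-.4)); db=lambda x,y:(D,(160+x/6-.4,240+y/6-.4))
T={'bigwatch/smallwatch dial':[sa(407,497),da(79,384),(W,(185,166))],
'nest':[sa(231,335),da(264,212),(W,(217,341))],
'pinA tip(right)':[sa(321,243),da(371,224)],
'pinB tip':[sa(117,291),da(231,84)],
'base corner1':[sa(376,348),da(310,338)],
'base corner2':[sa(118,410),da(138,150)],
'bigholetop':[sb(190,344),db(215,171)],
'smallhole':[sb(486,153),db(484,411)],
'pivot':[sb(294,343),db(218,244)],
'knobtop':[sb(431,280),db(257,320)],
'cornerfar':[sb(418,22),db(642,332)],
'corner2':[sb(55,245),db(306,47)],
'corner3':[sb(628,240),db(400,545)],
'corner4':[sb(258,500),db(60,241)],
'handle top1':[sb(353,96),db(466,235)],
'handle top2':[sb(228,182),db(350,135)]}
for k,v in T.items(): print(k,*tri(v))
E
```

```text
bigwatch/smallwatch dial [0.5592 0.0071 0.0175] [np.float64(0.4), np.float64(0.8), np.float64(0.5)]
nest [ 0.5777 -0.1966  0.009 ] [np.float64(0.5), np.float64(0.3), np.float64(0.8)]
pinA tip(right) [ 0.4943 -0.2013  0.0572] [np.float64(0.5), np.float64(0.5)]
pinB tip [ 0.6487 -0.2383  0.0563] [np.float64(0.7), np.float64(0.7)]
base corner1 [ 0.4864 -0.1363 -0.0008] [np.float64(1.9), np.float64(1.9)]
base corner2 [ 0.6845 -0.1813  0.0037] [np.float64(1.3), np.float64(1.3)]
bigholetop [0.6601 0.234  0.0051] [np.float64(0.4), np.float64(0.4)]
smallhole [0.4992 0.2299 0.0048] [np.float64(0.8), np.float64(0.8)]
pivot [0.6272 0.2577 0.0119] [np.float64(1.1), np.float64(1.1)]
knobtop [0.5749 0.2746 0.0368] [np.float64(0.1), np.float64(0.1)]
cornerfar [0.4806 0.1633 0.006 ] [np.float64(0.6), np.float64(0.6)]
corner2 [0.6809 0.1686 0.007 ] [np.float64(0.6), np.float64(0.6)]
corner3 [0.4783 0.2921 0.0074] [np.float64(3.0), np.float64(3.0)]
corner4 [0.6777 0.3001 0.0053] [np.float64(1.3), np.float64(1.3)]
handle top1 [0.5467 0.1923 0.0372] [np.float64(0.8), np.float64(0.8)]
handle top2 [0.6154 0.195  0.036 ] [np.float64(0.6), np.float64(0.6)]
```

Call:
jog_arm(travel=[[-2,-0.6,-0.4],[-4,-1.1,-0.7],[-6,-1.7,-1],[-8,-2.2,-1.4],[-9.7,-2.6,-1.7],[-9.7,-2.6,-1.7],[-9.7,-2.6,-1.7]], delta_rot=[[0,0,0],[0,0,0],[0,0,0],[0,0,0],[0,0,0],[0,0,0],[0,0,0]])

```text
time: 1.02
eef_pos: [0.5717, -0.2906, 0.2811]
tool_rot: [0.707, 0.707, -0.0, -0.001]
contact_force: [0.4, 0.6, -0.3]
gripper_width: 0.0856
```

```bash
cat > look.py <<'E'
import sys
from station import bot
from h import *
def look(tag,names=('wrist',)):
    d={}
    for n in names:
        c=bot.camera(n);d[n]=c;cv2.imwrite(f'pics/{n}_{tag}.png',c['pixels'][...,::-1])
    s=bot.sense();d['s']=s
    pickle.dump(d,open(f'c_{tag}.pkl','wb'))
    z=R.from_quat(s['tool_rot']).as_matrix()
    print(s['time'],s['eef_pos'],'x',z[:,0].round(4),'z',z[:,2].round(4),'w',s['gripper_width'],'F',s['contact_force'].round(1),s['wrist_torque'].round(2))
look(sys.argv[1],sys.argv[2:] or ('wrist',))
E
python3 look.py fx wrist scene side
```

```text
1.175 [ 0.57237199 -0.28889594  0.2811229 ] x [-0.0032  1.      0.001 ] z [-0.002  0.001 -1.   ] w 0.0853888388662065 F [ 0.7 -0.5 -0.2] [ 0.04 -0.04  0.05]
```

View pics/wrist_fx.png

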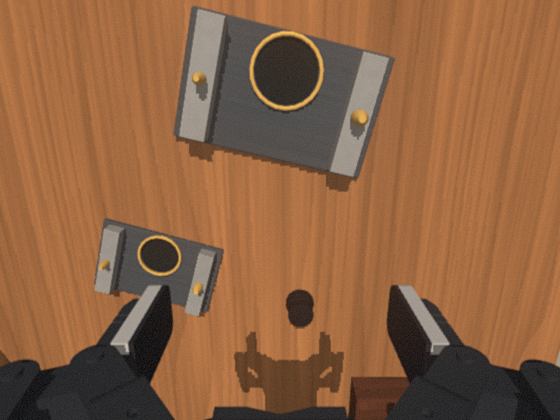

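```bash
python3 - <<'E'
from h import *
d=load('c_fx.pkl');crop(d['wrist'],170,0,240,185,3.3,'pics/fxc.png')
crop(d['scene'],215,150,100,60,8,'pics/fxs.png');crop(d['side'],295,145,100,80,8,'pics/fxd.png')
E
```

```text
(no output)
```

View pics/fxc.png

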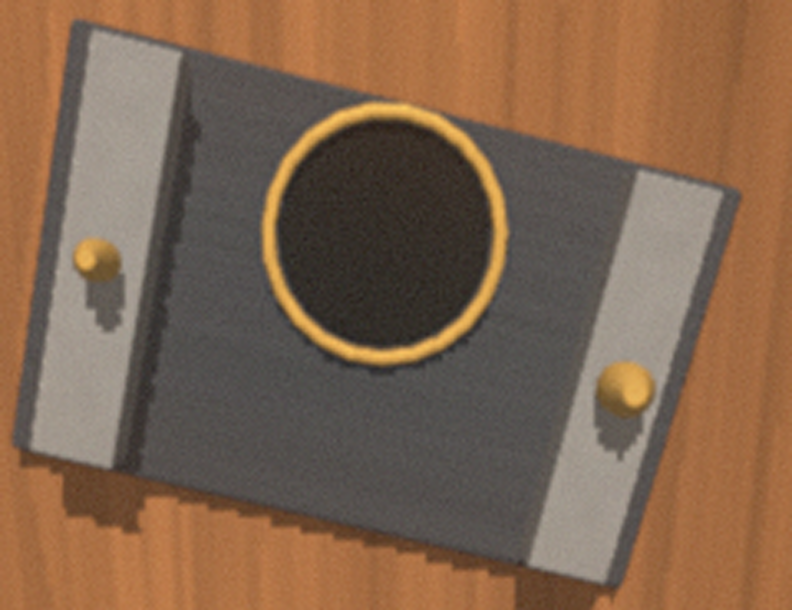

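View pics/fxs.png

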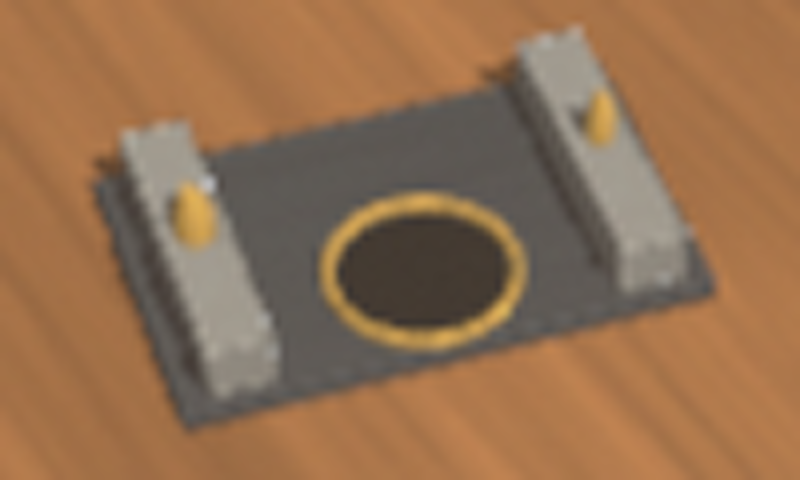

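View pics/fxd.png

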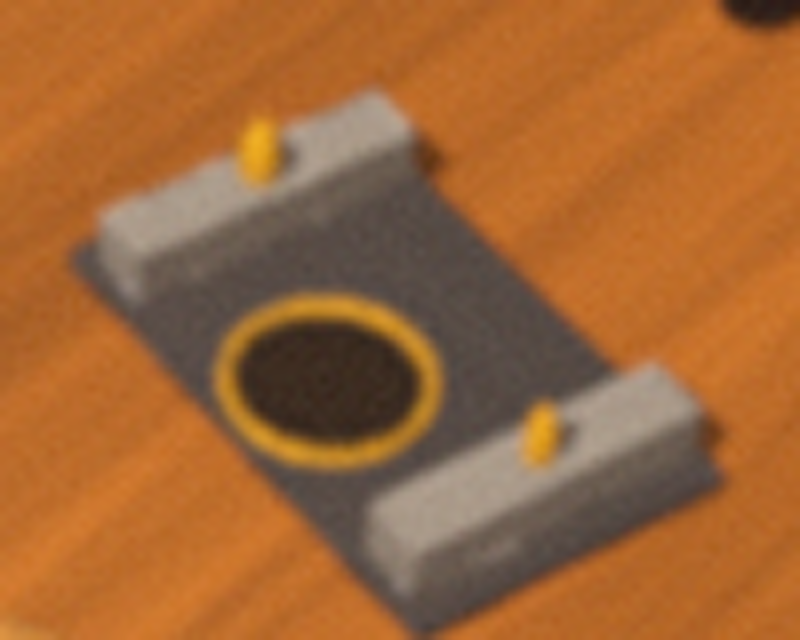

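```bash
cat > fit.py <<'E'
from h import *
from scipy.optimize import least_squares
def fit(obs,x0,free_z=True):
    # obs: list (cam, uv, pt_mm)
    def f(p):
        r=R.from_euler('z',p[3]).as_matrix();out=[]
        for c,uv,m in obs:
            q=r@(np.array(m)/1e3)+[p[0],p[1],p[2] if free_z else 0]
            out+=list((proj(c,q)[0]-uv))
        return out
    s=least_squares(f,x0,loss='soft_l1');e=np.array(s.fun).reshape(-1,2)
    return s.x,np.array(f(s.x)).reshape(-1,2)
E
python3 - <<'E'
from fit import *
np.set_printoptions(precision=4,suppress=True)
d=load('c_fx.pkl')
w=[((90,259),(-80,0,56)),((637,397),(80,0,56)),((92,26),(-93,60,34)),((184,52),(-67,60,34)),((33,448),(-93,-60,34)),((113,467),(-67,-60,34)),((639,170),(67,60,34)),((724,191),(93,60,34)),((527,562),(67,-60,34)),((608,582),(93,-60,34)),((740,192),(105,65,10)),((618,588),(105,-65,10)),((15,445),(-105,-65,10)),((385.5,233),(0,26,15))]
s=[((192,185),(80,0,56)),((600,92),(-80,0,56)),((424,272),(0,26,15)),((123,132),(93,-60,34)),((188,125),(67,-60,34)),((275,345),(67,60,34)),((520,45),(-67,-60,34)),((580,27),(-93,-60,34)),((685,235),(-93,60,34)),((620,255),(-67,60,34))]
e=[((260,120),(80,0,56)),((541,405),(-80,0,56)),((329,381),(0,26,15)),((375,505),(-67,60,34)),((412,560),(-93,60,34)),((655,363),(-67,-60,34)),((705,405),(-93,-60,34)),((100,215),(93,60,34)),((135,250),(67,60,34)),((375,90),(93,-60,34)),((412,130),(67,-60,34))]
def mk(l,c,s,ox,oy): return [(c,np.array([u/s+ox-.5+.5/s,v/s+oy-.5+.5/s]),m) for (u,v),m in l]
W=mk(w,d['wrist'],3.3,170,0);S=mk(s,d['scene'],8,215,150);D=mk(e,d['side'],8,295,145)
for n,o in(('W',W),('S',S),('D',D),('all',W+S+D)):
    x,r=fit(o,[.57,-.22,0,-.23]);print(n,x[:3],np.degrees(x[3]),'rms',np.sqrt((r**2).mean()));
    if n!='all':print(r.round(1).tolist())
    x,r=fit(o,[.57,-.22,0,-.23],False);print('  z0',x[:2],np.degrees(x[3]),np.sqrt((r**2).mean()))
E
```

```text
W [ 0.5725 -0.2215 -0.004 ] -13.295828341634635 rms 0.6225313233540737
[[-0.2, -0.4], [-0.5, -1.5], [0.8, 0.7], [0.4, -0.1], [-0.3, -0.0], [0.4, 0.1], [-0.3, -0.2], [-0.2, 0.1], [-0.1, 0.6], [-1.1, 0.1], [1.3, -0.7], [0.9, 0.0], [-0.9, 0.1], [0.1, 1.1]]
  z0 [ 0.5724 -0.2216] -13.331893885830898 0.9511269465073046
S [ 0.5717 -0.2212 -0.0043] -13.53409268700933 rms 0.40657556561558617
[[0.0, 0.8], [0.2, 0.5], [-0.1, -0.6], [-0.2, 0.3], [-0.1, -0.7], [0.0, -0.9], [-0.3, -0.1], [-0.0, 0.4], [0.3, 0.3], [0.3, -0.2]]
  z0 [ 0.5739 -0.2174] -13.509571954471713 0.41473529847146184
D [ 0.5689 -0.2161  0.0047] -13.263996995092262 rms 0.4936001738842606
[[0.1, 0.7], [0.6, 0.7], [-0.3, -0.7], [-1.0, -0.2], [0.4, -0.6], [-0.0, -0.3], [-0.0, 0.4], [-0.5, -0.3], [0.3, 0.9], [-0.3, -0.3], [0.5, -0.1]]
  z0 [ 0.5715 -0.2199] -13.21265917703804 0.5050718662488155
all [ 0.5725 -0.2215 -0.0034] -13.300670118396003 rms 0.5814622722794581
  z0 [ 0.5724 -0.2213] -13.337910252407978 0.823960229215
```

Call:
jog_arm(travel=[[1.5,0.2,0.6],[3,0.3,1.2],[4.5,0.5,1.9],[6,0.6,2.5],[7.5,0.6,3],[9,0.6,3.5],[9.8,0.6,3.5],[9.8,0.6,3.5],[9.8,0.6,3.5]], delta_rot=[[0,0,-2],[0,0,-4],[0,0,-6],[0,0,-8],[0,0,-10],[0,0,-12],[0,0,-14],[0,0,-14.6],[0,0,-14.6]])

```text
time: 2.3
eef_pos: [0.589, 0.0068, 0.1763]
tool_rot: [0.145, 0.989, 0.0, -0.001]
contact_force: [0.1, 1.0, -0.8]
gripper_width: 0.0852
```

```bash
python3 look.py wt wrist scene side
```

```text
2.45 [0.58918708 0.00522734 0.17636393] x [-0.957   0.2902  0.0021] z [-2.e-03  9.e-04 -1.e+00] w 0.08550003374075996 F [-0.1  0.   0.6] [ 0.03 -0.02  0.03]
```

View pics/wrist_wt.png

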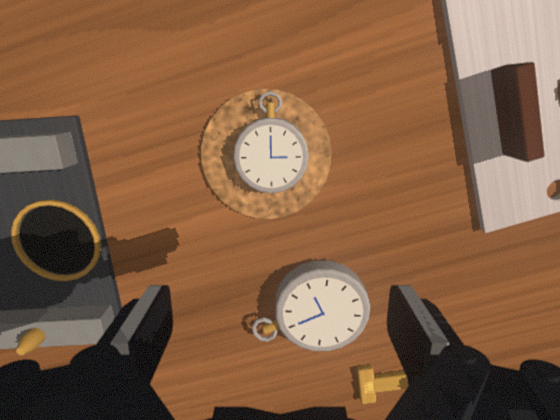

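The small watch on the cork mat is at (271,155), with its crown straight up at (270,100), along tool x. The larger watch on bare wood at (322,305) is the decoy.

```bash
python3 - <<'E'
from h import *
np.set_printoptions(precision=4,suppress=True)
d=load('c_wt.pkl');d0=load()
crop(d['wrist'],190,80,150,145,4,'pics/wtc.png');crop(d['scene'],285,205,50,40,12,'pics/wts.png');crop(d['side'],262,215,56,44,12,'pics/wtd.png')
W,W0,S,D=d['wrist'],d0['wrist'],d['scene'],d['side']
print(tri([(W,(271,155.5)),(W0,(185,166))]))
print(tri([(W,(271,155.5)),(W0,(185,166)),(S,(210+407/4,100+497/4)),(D,(270+79/4,140+384/4))]))
for z in(.018,.023): print(z,atz(W,(271,155.5),z),atz(W0,(185,166),z),atz(S,(311.7,224),z),atz(D,(289.5,235.7),z))
# mat centre z=5
print('mat',atz(W,(266,153),.005))
print(proj(W,[[.559,.007,0],[.559,.007,.1]]))
E
```

```text
(array([0.559 , 0.0073, 0.017 ]), [np.float64(0.2), np.float64(0.2)])
(array([0.5587, 0.007 , 0.016 ]), [np.float64(0.5), np.float64(0.2), np.float64(1.1), np.float64(1.3)])
0.018 [0.5589 0.0072 0.018 ] [0.5592 0.0077 0.018 ] [0.5594 0.0087 0.018 ] [0.5586 0.0064 0.018 ]
0.023 [0.5581 0.0075 0.023 ] [0.5605 0.0087 0.023 ] [0.5619 0.0117 0.023 ] [0.5559 0.0092 0.023 ]
mat [0.5578 0.0029 0.005 ]
[[271.284  151.9468]
 [267.8392 179.6675]]
```

View pics/wtc.png

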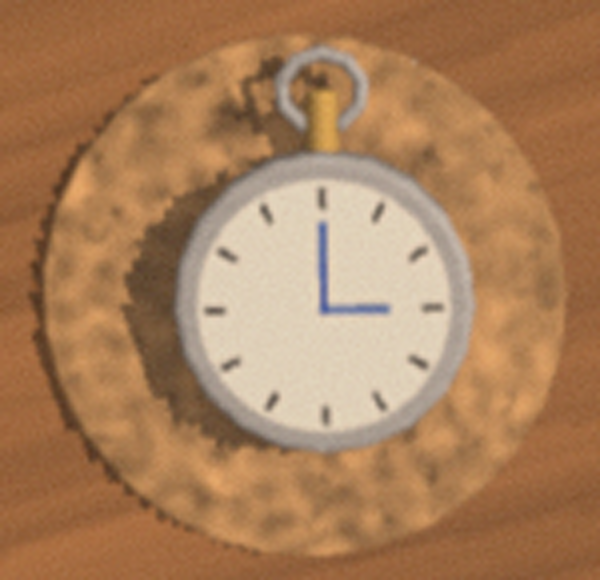

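View pics/wts.png

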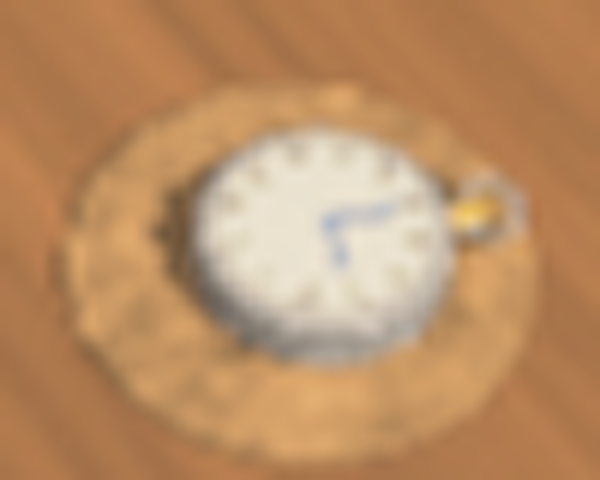

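View pics/wtd.png

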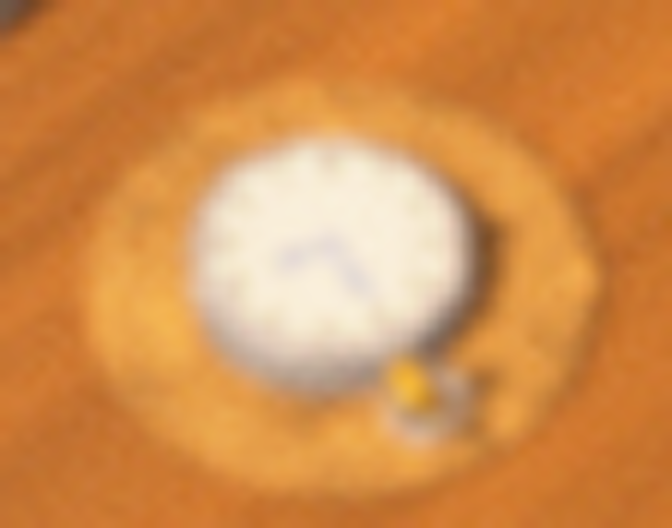

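Call:
jog_arm(travel=[[0.6,-0.1,1.5],[1,-0.2,3],[1,-0.2,4.4],[1,-0.2,5.2],[1,-0.2,5.6],[1,-0.2,5.6],[1,-0.2,5.6]], delta_rot=[[0,0,0],[0,0,0],[0,0,0],[0,0,0],[0,0,0],[0,0,0],[0,0,0]])

```text
time: 3.32
eef_pos: [0.5596, 0.0083, 0.0097]
tool_rot: [0.147, 0.989, 0.0, 0.0]
contact_force: [0.5, -1.1, -0.0]
gripper_width: 0.0854
```

```bash
python3 look.py wg wrist scene side; python3 - <<'E'
from h import *
d=load('c_wg.pkl');crop(d['side'],230,170,110,90,6,'pics/wgd.png')
E
```

```text
3.475 [0.55934914 0.00837132 0.00960619] x [-9.569e-01  2.903e-01  1.000e-04] z [ 1.e-04  8.e-04 -1.e+00] w 0.0852673182974706 F [-0.5  0.2  0.4] [ 0.02 -0.03 -0.03]
```

View pics/wrist_wg.png

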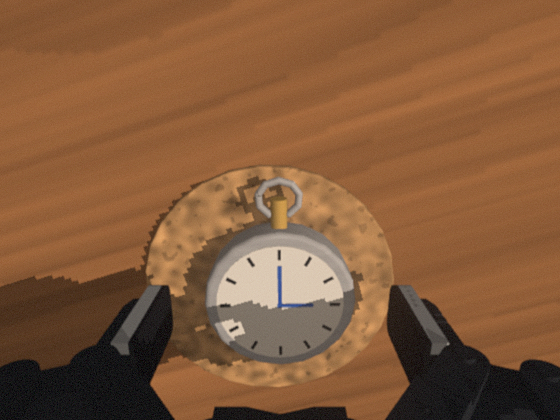

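View pics/wgd.png

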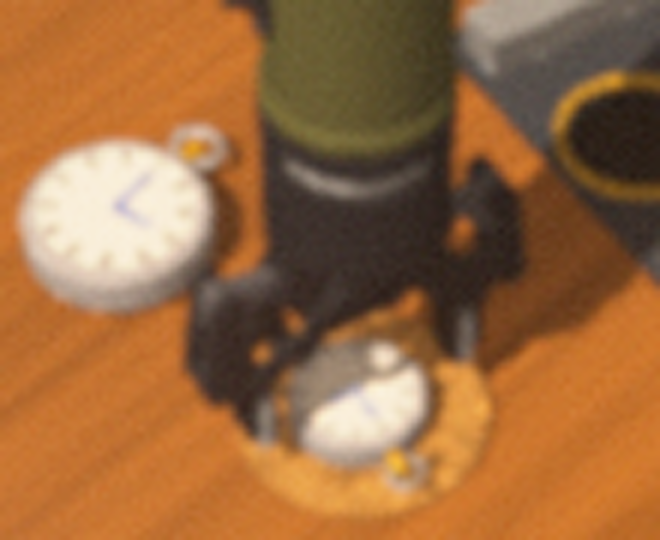

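```bash
python3 - <<'E'
from h import *
d=load('c_wg.pkl');W=d['wrist']
for z in(.0175,.022): print(z,atz(W,(280,304.5),z))
d=load('c_wt.pkl')['wrist'];o=ray(d,(271,155.5))
W0=load()['wrist']
print(tri([(W,(280,304.5)),(d,(271,155.5)),(W0,(185,166))]))
E
```

```text
0.0175 [0.56217933 0.00608678 0.0175    ]
0.022 [0.55945424 0.00690388 0.022     ]
(array([0.55943191, 0.00743605, 0.02082977]), [np.float64(0.9), np.float64(0.9), np.float64(0.9)])
```

Call:
jog_arm(travel=[[0,0,0.07],[0,0,0.07],[0,0,0.07],[0,0,0.07],[0,0,0.07],[0,0,0.07],[0,0,0.07],[0,0,0.07]], delta_rot=[[0,0,0],[0,0,0],[0,0,0],[0,0,0],[0,0,0],[0,0,0],[0,0,0],[0,0,0]], fingers=255, force=35)

```text
time: 4.47
eef_pos: [0.5597, 0.0084, 0.0084]
tool_rot: [0.147, 0.989, 0.0, 0.0]
contact_force: [-1.2, 0.2, 5.1]
gripper_width: 0.0576
```

```bash
python3 look.py wc wrist side; python3 - <<'E'
from h import *
d=load('c_wc.pkl');crop(d['side'],230,170,110,90,6,'pics/wcd.png')
E
```

```text
4.575 [0.55967039 0.00835375 0.00843518] x [-9.569e-01  2.904e-01 -5.000e-04] z [ 7.e-04  7.e-04 -1.e+00] w 0.05779084661594113 F [-1.6 -0.6  5.3] [-0.01  0.38 -0.05]
```

View pics/wrist_wc.png

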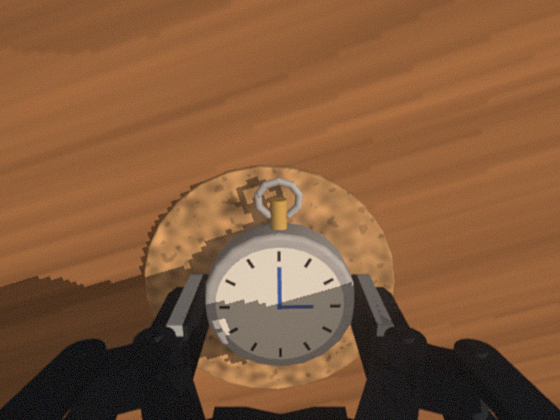

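View pics/wcd.png

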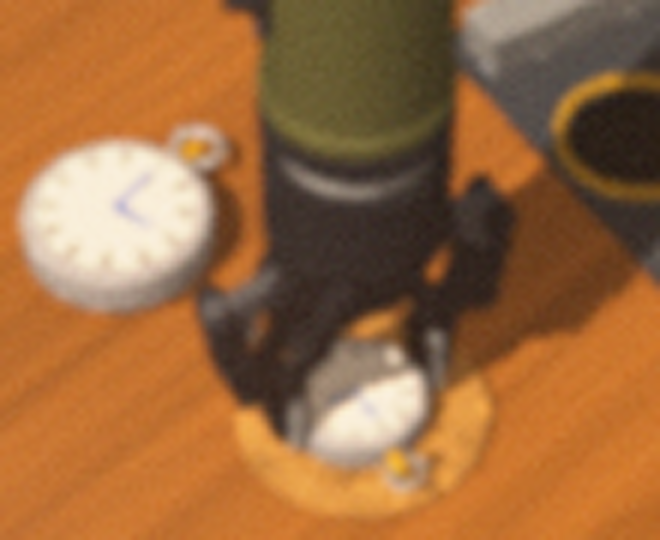

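Call:
jog_arm(travel=[[0,0,-0.4],[0,0,-1.2],[0,-0.3,-2.2],[-0.4,-1,-2.7],[-0.8,-2,-2.7],[-1.2,-3,-2.7],[-1.6,-4,-2.7],[-2,-5,-2.7],[-2.4,-5.8,-2.7],[-2.56,-6.3,-2.7],[-2.56,-6.34,-2.7],[-2.56,-6.34,-2.7]], delta_rot=[[0,0,0],[0,0,0],[0,0,0],[0,0,0],[0,0,-0.2],[0,0,-0.4],[0,0,-0.7],[0,0,-0.7],[0,0,-0.7],[0,0,-0.7],[0,0,-0.7],[0,0,-0.7]])

```text
time: 6.08
eef_pos: [0.5779, -0.1944, 0.0893]
tool_rot: [0.116, 0.993, 0.001, 0.0]
contact_force: [0.5, 0.6, -1.7]
gripper_width: 0.0576
```

```bash
python3 look.py wh wrist side scene
```

```text
6.225 [ 0.57807595 -0.19434507  0.08935672] x [-9.733e-01  2.294e-01 -4.000e-04] z [ 7.0e-04  1.4e-03 -1.0e+00] w 0.05793044136006006 F [-0.1  0.1 -1.2] [ 0.   -0.02 -0.01]
```

View pics/wrist_wh.png

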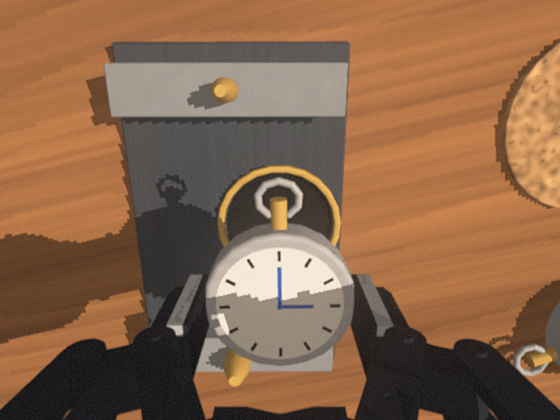

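View pics/side_wh.png

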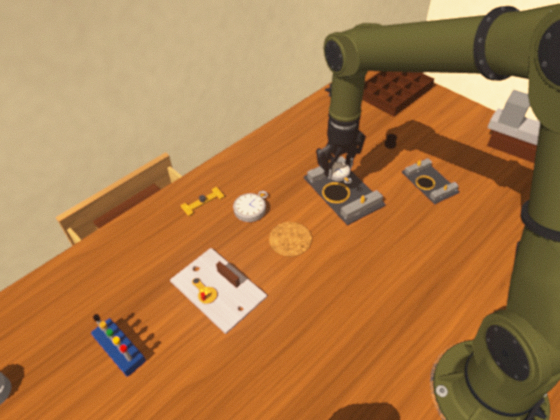

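```bash
python3 - <<'E'
from h import *
d=load('c_wh.pkl');W=d['wrist'];p=d['s']['eef_pos']
x=R.from_quat(d['s']['tool_rot']).as_matrix()[:,0];x[2]=0;y=np.array([x[1],-x[0],0])
for off in (0,.002):
  for zz in (.015,.011):
    print(off,zz,[proj(W,[p[0]+(k+off)*x[0],p[1]+(k+off)*x[1],zz])[0].round(1) for k in(.038,.034)],
     [proj(W,np.array([p[0],p[1],zz])+s*.038*y+off*x)[0].round(1) for s in(1,-1)])
print(proj(W,p))
crop(W,200,150,160,160,4,'pics/whc.png')
E
```

```text
0 0.015 [array([282.2, 165.2]), array([282.2, 172. ])] [array([344.2, 226.4]), array([220. , 226.6])]
0 0.011 [array([282.1, 163.8]), array([282.1, 170.5])] [array([343.2, 224.2]), array([220.9, 224.4])]
0.002 0.015 [array([282.2, 161.8]), array([282.2, 168.6])] [array([344.4, 223.4]), array([219.8, 223.6])]
0.002 0.011 [array([282.1, 160.5]), array([282.1, 167.2])] [array([343.3, 221.1]), array([220.8, 221.3])]
[[283.57644772 288.54802419]]
```

View pics/whc.png

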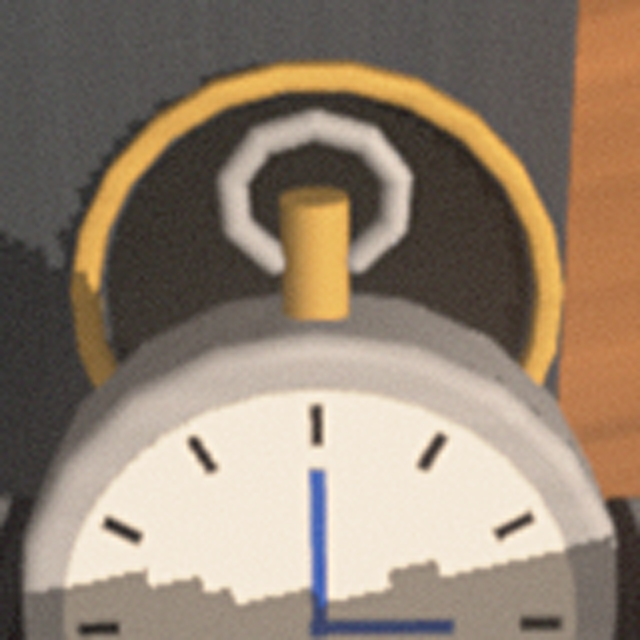

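Call:
jog_arm(travel=[[0,0,0.5],[0,0,1.1],[0,0,1.7],[0,0,2.1],[0,0,2.3],[0,0,2.35],[0,0,2.4],[0,0,2.4]], delta_rot=[[0,0,0],[0,0,0],[0,0,0],[0,0,0],[0,0,0],[0,0,0],[0,0,0],[0,0,0]])

```text
time: 7.22
eef_pos: [0.5785, -0.1944, 0.0178]
tool_rot: [0.115, 0.993, 0.001, 0.001]
contact_force: [1.5, -0.4, -1.9]
gripper_width: 0.058
```

```bash
python3 look.py wi wrist side scene;python3 - <<'E'
from h import *
d=load('c_wi.pkl');crop(d['side'],295,130,110,90,7,'pics/wid.png')
E
```

```text
7.375 [ 0.57836308 -0.19435826  0.01773203] x [-0.9733  0.2293 -0.001 ] z [ 0.0013  0.0012 -1.    ] w 0.05767104361968617 F [ 0.1 -0.4 -2.1] [ 0.    0.03 -0.  ]
```

View pics/wrist_wi.png

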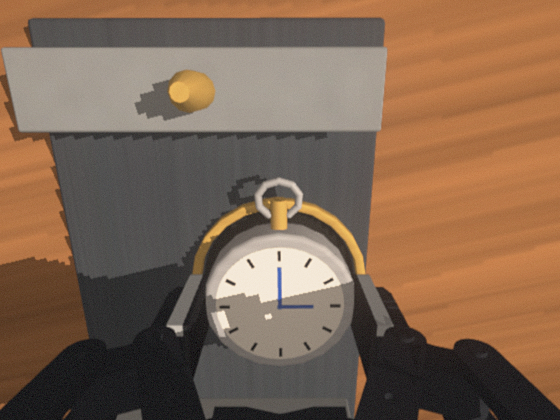

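View pics/wid.png

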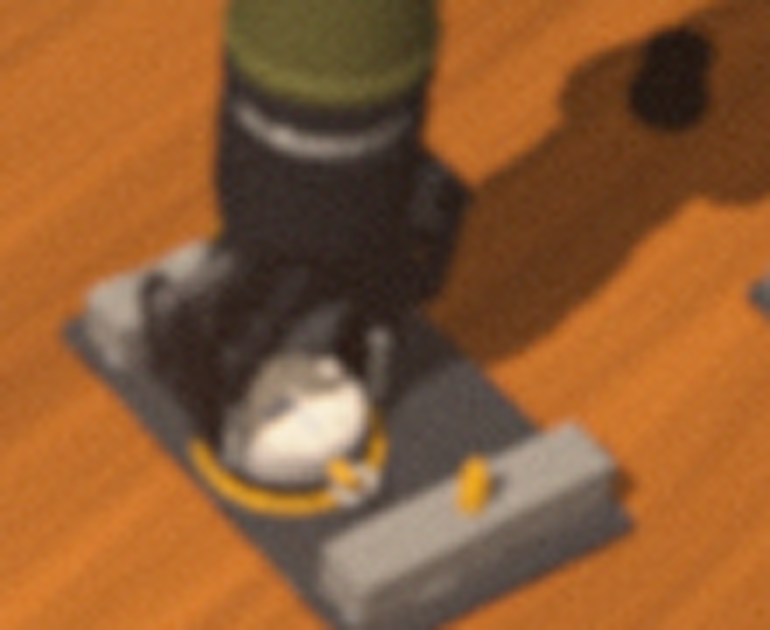

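Call:
jog_arm(travel=[[0,0,0.05],[0,0,0.1],[0,0,0.14],[0,0,0.17],[0,0,0.17]], delta_rot=[[0,0,0],[0,0,0],[0,0,0],[0,0,0],[0,0,0]])

```text
time: 8.0
eef_pos: [0.5784, -0.1943, 0.0135]
tool_rot: [0.115, 0.993, 0.001, 0.001]
contact_force: [-2.5, 1.4, 4.2]
gripper_width: 0.0579
```

Call:
jog_arm(travel=[[0,0,0],[0,0,0],[0,0,0],[0,0,0],[0,0,-0.5],[0,0,-1.5],[0,0,-2.8],[0,0,-4],[0,0,-4.5],[0,0,-4.5]], delta_rot=[[0,0,0],[0,0,0],[0,0,0],[0,0,0],[0,0,0],[0,0,0],[0,0,0],[0,0,0],[0,0,0],[0,0,0]], fingers=0)

```text
time: 9.25
eef_pos: [0.5788, -0.1947, 0.1497]
tool_rot: [0.115, 0.993, 0.0, 0.002]
contact_force: [0.7, 0.4, -0.7]
gripper_width: 0.0856
```

```bash
python3 look.py wj wrist side scene;python3 - <<'E'
from h import *
d=load('c_wj.pkl');crop(d['side'],295,140,110,90,7,'pics/wjd.png')
E
```

```text
9.4 [ 0.57711934 -0.19417384  0.14666902] x [-0.9733  0.2294  0.0021] z [-0.0017  0.002  -1.    ] w 0.0855149055919623 F [ 0.2 -0.7 -0.5] [-0.01 -0.    0.02]
```

View pics/wrist_wj.png

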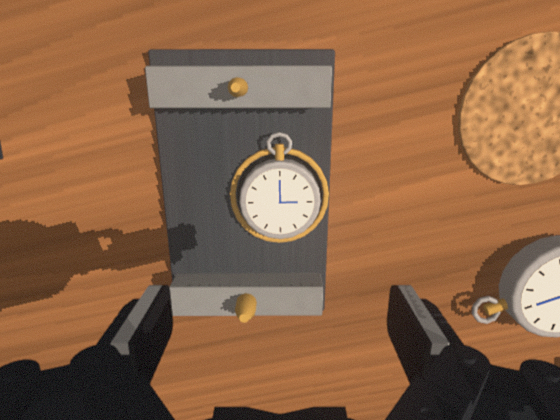

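View pics/wjd.png

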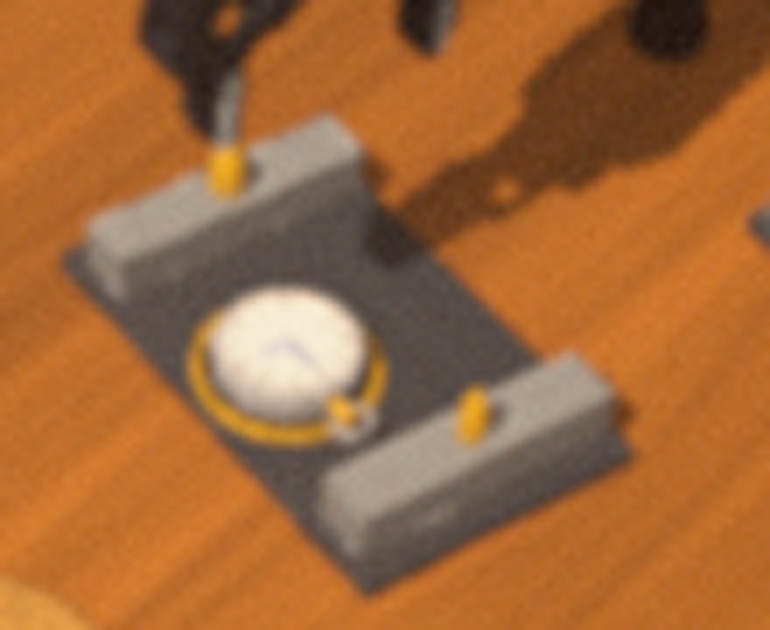

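```bash
python3 - <<'E'
from h import *
d=load('c_wj.pkl');crop(d['wrist'],140,40,200,145,4,'pics/wjc.png');crop(d['wrist'],140,185,200,140,4,'pics/wjc2.png')
E
```

```text
(no output)
```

View pics/wjc.png

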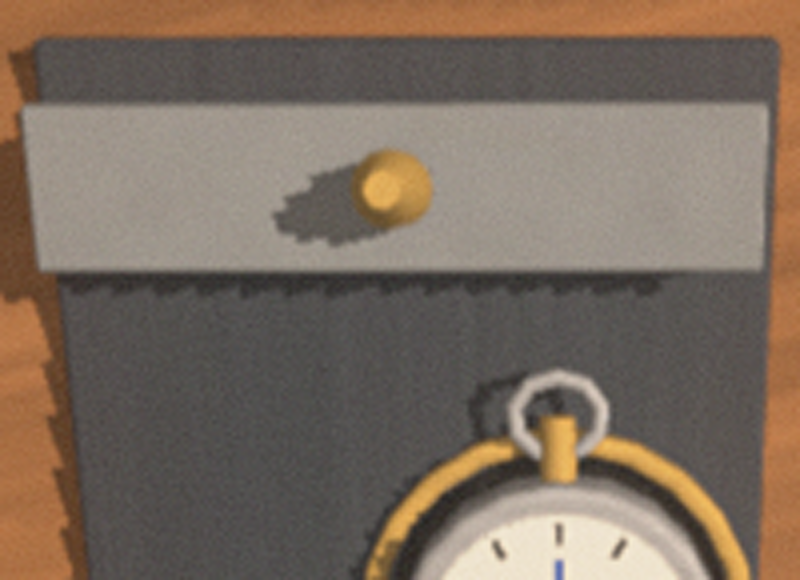

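View pics/wjc2.png

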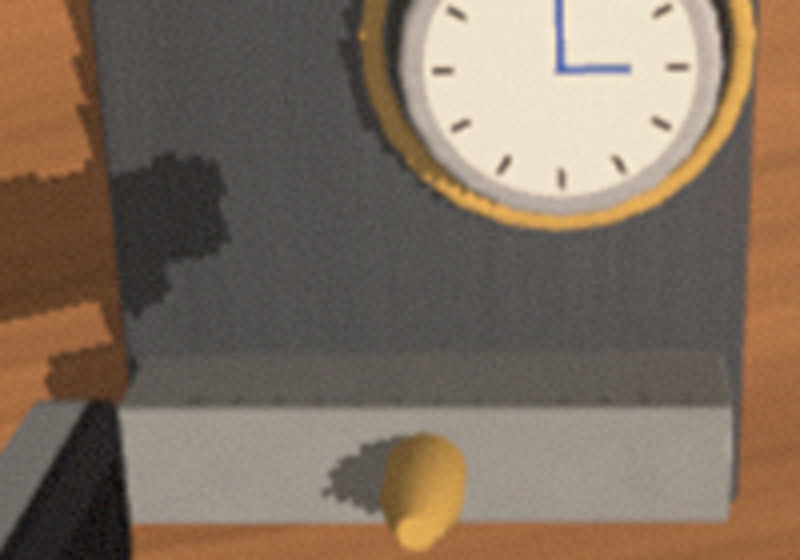

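```bash
python3 - <<'E'
from fit import *
np.set_printoptions(precision=4,suppress=True)
d=load('c_wj.pkl');W=d['wrist']
a=[((380,190),(-80,0,56)),((22,106),(-93,-60,34)),((768,103),(-93,60,34)),((37,270),(-67,-60,34)),((763,270),(-67,60,34)),((40,40),(-105,-65,10)),((778,40),(-105,65,10))]
b=[((414,531),(80,0,56)),((730,405),(67,60,34)),((728,520),(93,60,34)),((123,407),(67,-60,34)),((560,230),(38,26,15))]
mk=lambda l,oy:[(W,np.array([u/4+140-.375,v/4+oy-.375]),m) for (u,v),m in l]
o=mk(a,40)+mk(b,185)
for fz in(True,False):
  x,r=fit(o,[.57,-.22,0,-.23],fz);print(x[:3],np.degrees(x[3]));print(r.round(1).tolist())
  c,s=np.cos(x[3]),np.sin(x[3]);h=x[:2]+.035*np.array([s,-c]);print('handle',h,'nest',x[:2]-.026*np.array([s,-c]))
# pins via triangulation with fx view
V=load('c_fx.pkl')['wrist']
for n,u1,u2 in(('small',(140+380/4-.4,40+190/4-.4),(170+90/3.3-.4,259/3.3-.4)),('big',(140+414/4-.4,185+531/4-.4),(170+637/3.3-.4,397/3.3-.4))):
  print(n,tri([(W,u1),(V,u2)]))
E
```

```text
[ 0.5722 -0.2218 -0.0028] -13.18835076680865
[[0.6, 0.4], [-0.2, -0.0], [-0.1, 0.4], [0.6, 0.9], [-0.5, 0.6], [-2.3, -0.5], [0.8, -0.8], [0.7, -0.6], [0.7, -0.0], [0.0, -0.1], [-1.6, -0.3], [-0.5, -0.2]]
handle [ 0.5643 -0.2559] nest [ 0.5782 -0.1965]
[ 0.5719 -0.2216  0.    ] -13.20465877415242
[[0.3, -0.2], [-1.6, -0.9], [0.8, -0.4], [-0.7, 0.5], [0.3, 0.3], [-3.5, -1.5], [1.6, -1.7], [0.5, 1.2], [1.2, 1.4], [0.5, 1.6], [-2.5, 1.2], [-0.4, 0.8]]
handle [ 0.5639 -0.2557] nest [ 0.5778 -0.1963]
small (array([ 0.4942, -0.2038,  0.0509]), [np.float64(0.4), np.float64(0.4)])
big (array([ 0.6509, -0.241 ,  0.0524]), [np.float64(0.2), np.float64(0.2)])
```

Call:
jog_arm(travel=[[0.3,1.5,-0.5],[0.6,3.2,-0.5],[0.9,4.9,-0.5],[1.2,6.6,-0.5],[1.5,8.3,-0.5],[1.8,10,-0.5],[2.1,11.7,-0.5],[2.4,13.2,-0.5],[2.4,13.4,-0.5],[2.4,13.4,-0.5],[2.4,13.4,-0.5]], delta_rot=[[0,0,-0.4],[0,0,-0.8],[0,0,-1.2],[0,0,-1.6],[0,0,-2],[0,0,-2.4],[0,0,-2.8],[0,0,-3],[0,0,-3],[0,0,-3],[0,0,-3]], fingers=60)

```text
time: 10.78
eef_pos: [0.5995, 0.2112, 0.1616]
tool_rot: [-0.014, 1.0, 0.0, -0.001]
contact_force: [-0.2, 0.4, 0.9]
gripper_width: 0.0651
```

```bash
python3 look.py pa wrist side scene
```

```text
10.925 [0.59958697 0.21185885 0.16234671] x [-0.9996 -0.028   0.0018] z [-0.0018  0.0014 -1.    ] w 0.06521140935108462 F [-0.3  0.1  0.7] [ 0.01 -0.    0.02]
```

View pics/wrist_pa.png

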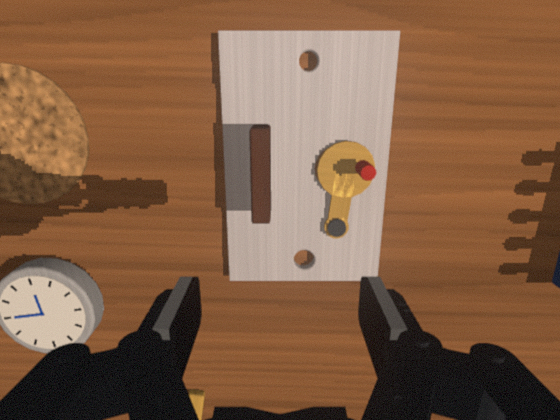

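```bash
python3 - <<'E'
from h import *
d=load('c_pa.pkl');crop(d['wrist'],210,20,200,140,4,'pics/pac.png');crop(d['wrist'],210,150,200,140,4,'pics/pac2.png')
E
```

```text
(no output)
```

View pics/pac.png

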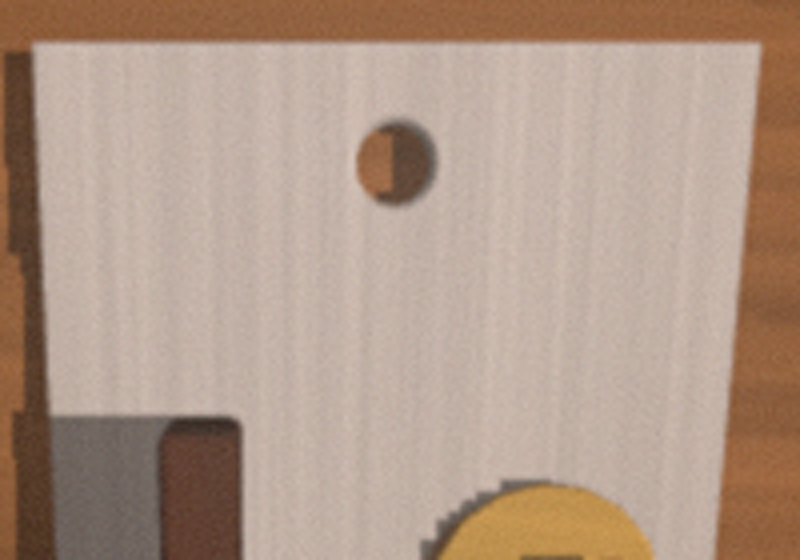

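View pics/pac2.png

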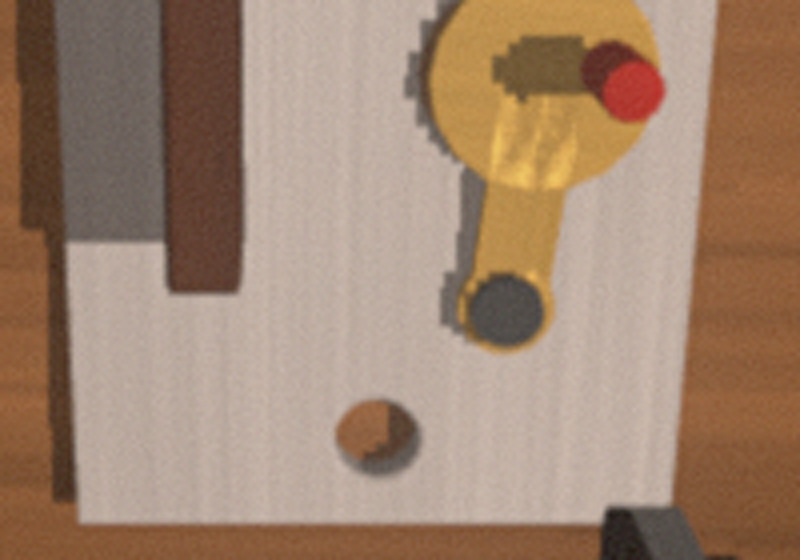

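```bash
python3 - <<'E'
from fit import *
np.set_printoptions(precision=4,suppress=True)
d=load('c_pa.pkl');W=d['wrist']
K,Rm,t=P(W);print('cam',-Rm.T@t)
a=[((35,43),(-100,-65,8)),((760,43),(-100,65,8)),((396,162),(-80,0,8))]
b=[((78,522),(100,-65,8)),((378,438),(80,0,8))]
mk=lambda l,oy:[(W,np.array([u/4+210-.375,v/4+oy-.375]),m) for (u,v),m in l]
o=mk(a,20)+mk(b,150)
for fz in(True,False):
  x,r=fit(o,[.58,.23,0,0.02],fz);print(x[:3],np.degrees(x[3]));print(r.round(1).tolist())
  c,s=np.cos(x[3]),np.sin(x[3]);h=x[:2]+.035*np.array([s,-c]);print('handle',h)
  rr=R.from_euler('z',x[3]).as_matrix()
  for q in [(35,-42,42),(35,-28,42),(-35,-28,42),(-35,-42,42),(-35,-28,8),(-4,38,35),(0,26,12),(48,26,12)]:
    print(q,(proj(W,rr@(np.array(q)/1e3)+[x[0],x[1],x[2] if fz else 0])[0]+.375-[210,20])*4)
E
```

```text
cam [0.518  0.2073 0.3034]
[ 0.579   0.2302 -0.0015] 1.5256169362936738
[[-0.2, -0.2], [0.3, -0.0], [-0.2, 0.3], [0.5, -0.3], [-0.3, 0.1]]
handle [0.5799 0.1952]
(35, -42, 42) [166.7167 817.3627]
(35, -28, 42) [242.1497 817.4048]
(-35, -28, 42) [239.2612 432.8783]
(-35, -42, 42) [157.3694 432.8223]
(-35, -28, 8) [243.6549 414.671 ]
(-4, 38, 35) [604.4208 602.9442]
(0, 26, 12) [518.2755 598.3718]
(48, 26, 12) [506.5341 826.5322]
[0.579  0.2301 0.0003] 1.5113392112876354
[[-0.6, -0.5], [0.9, -0.3], [-0.1, 0.1], [0.2, 0.5], [-0.3, 0.9]]
handle [0.5799 0.1952]
(35, -42, 42) [165.8407 819.9641]
(35, -28, 42) [241.6597 820.024 ]
(-35, -28, 42) [238.8157 433.5884]
(-35, -42, 42) [156.4687 433.5113]
(-35, -28, 8) [243.2808 415.212 ]
(-4, 38, 35) [605.8581 604.5881]
(0, 26, 12) [519.1836 599.8506]
(48, 26, 12) [507.2864 828.9799]
```

Call:
jog_arm(travel=[[0.4,-0.3,0.5],[0.67,-0.49,1.5],[0.67,-0.49,2.8],[0.67,-0.49,4],[0.67,-0.49,4.7],[0.67,-0.49,4.95],[0.67,-0.49,5],[0.67,-0.49,5]], delta_rot=[[0,0,0],[0,0,0],[0,0,0],[0,0,0],[0,0,0],[0,0,0],[0,0,0],[0,0,0]])

```text
time: 11.92
eef_pos: [0.5806, 0.1972, 0.0137]
tool_rot: [-0.014, 1.0, 0.001, 0.0]
contact_force: [-0.8, -0.2, 0.8]
gripper_width: 0.0658
```

```bash
python3 look.py pb wrist side scene
```

```text
12.075 [0.58036175 0.19707836 0.01342349] x [-0.9996 -0.028   0.    ] z [-1.0e-04  1.8e-03 -1.0e+00] w 0.06549088591604324 F [ 0.5 -0.2 -0.7] [-0.01 -0.05  0.03]
```

View pics/wrist_pb.png

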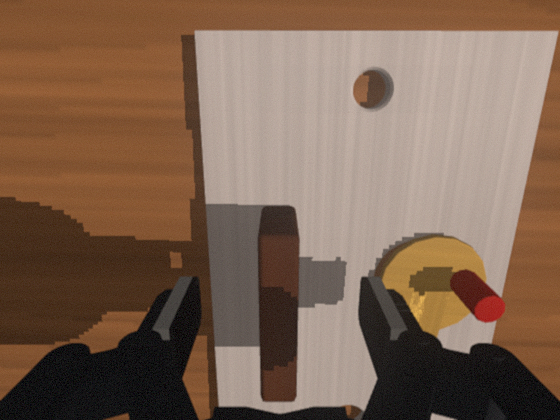

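Call:
jog_arm(travel=[[0,0,0.05],[0,0,0.05],[0,0,0.05],[0,0,0.05],[0,0,0.05],[0,0,0.05],[0,0,0.05],[0,0,0.05]], delta_rot=[[0,0,0],[0,0,0],[0,0,0],[0,0,0],[0,0,0],[0,0,0],[0,0,0],[0,0,0]], fingers=255, force=100)

```text
time: 13.08
eef_pos: [0.5805, 0.197, 0.0122]
tool_rot: [-0.014, 1.0, 0.001, 0.0]
contact_force: [-2.3, -1.2, 5.7]
gripper_width: 0.0124
```

```bash
python3 look.py pc wrist
```

```text
13.125 [0.58050364 0.19697588 0.01224388] x [-9.996e-01 -2.790e-02 -2.000e-04] z [ 2.0e-04  1.6e-03 -1.0e+00] w 0.012267993346526788 F [-1.3 -1.6  5.2] [-0.29  0.31  0.04]
```

View pics/wrist_pc.png

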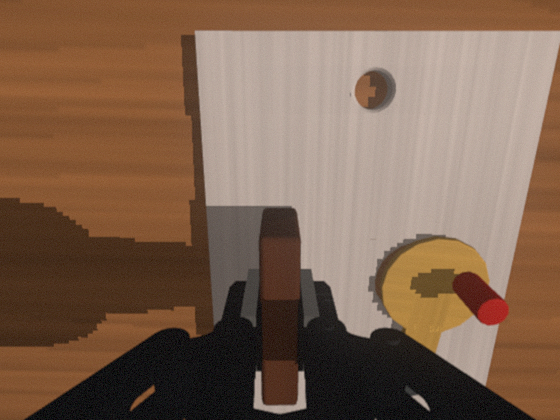

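Call:
jog_arm(travel=[[0,0,-0.1],[0,0,-0.3],[0,0,-0.7],[0,0,-1.3],[0,0,-2],[0,0,-2.6],[0,0,-2.9],[0,0,-2.9]], delta_rot=[[0,0,0],[0,0,0],[0,0,0],[0,0,0],[0,0,0],[0,0,0],[0,0,0],[0,0,0]])

```text
time: 14.12
eef_pos: [0.581, 0.197, 0.1002]
tool_rot: [-0.014, 1.0, 0.001, 0.001]
contact_force: [-0.6, -0.4, -4.0]
gripper_width: 0.0123
```

```bash
python3 look.py pd wrist side scene
```

```text
14.275 [0.57980673 0.19651517 0.09829046] x [-0.9996 -0.0279  0.0015] z [-0.0015  0.001  -1.    ] w 0.012898639475977728 F [ 0.8 -1.1 -4.3] [-0.17 -0.02  0.01]
```

View pics/wrist_pd.png

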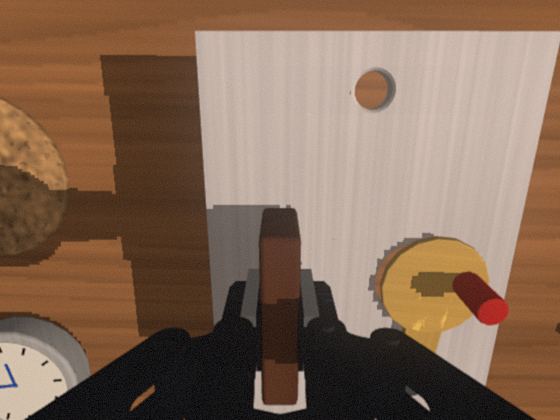

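View pics/side_pd.png

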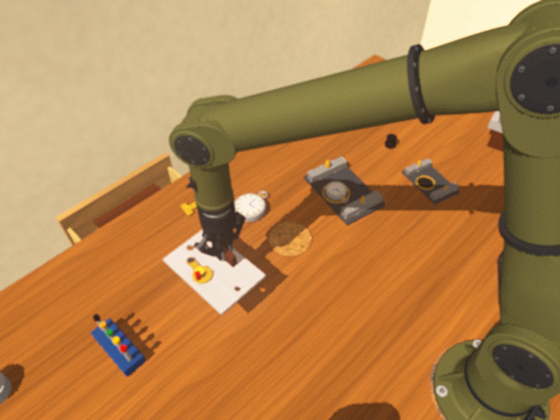

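Call:
jog_arm(travel=[[0,-0.4,0],[0.1,-1.2,0],[0.1,-2.2,0],[0.2,-3.3,0],[0.3,-4.5,0],[0.3,-5.7,0],[0.4,-6.9,0],[0.5,-8.1,0],[0.6,-9.3,0],[0.6,-10.5,0],[0.7,-11.7,0],[0.8,-12.9,0],[0.9,-13.9,0],[0.9,-14.6,0],[0.9,-15,0],[0.91,-15,0],[0.91,-15,0]], delta_rot=[[0,0,0],[0,0,0.1],[0,0,0.3],[0,0,0.5],[0,0,0.8],[0,0,1.1],[0,0,1.4],[0,0,1.7],[0,0,2],[0,0,2.3],[0,0,2.6],[0,0,2.8],[0,0,2.95],[0,0,2.95],[0,0,2.95],[0,0,2.95],[0,0,2.95]])

```text
time: 16.4
eef_pos: [0.5654, -0.2522, 0.0977]
tool_rot: [0.114, 0.994, 0.001, -0.001]
contact_force: [-0.5, 0.4, -3.5]
gripper_width: 0.0129
```

```bash
python3 look.py pe wrist side scene
```

```text
16.55 [ 0.56548859 -0.2525893   0.09785944] x [-0.9743  0.2255  0.0017] z [-0.0014  0.0016 -1.    ] w 0.012105230102484857 F [-0.5 -0.  -3.9] [-0.14  0.    0.02]
```

View pics/wrist_pe.png

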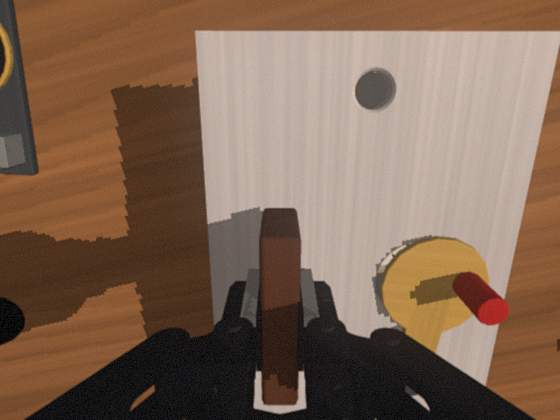

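View pics/side_pe.png

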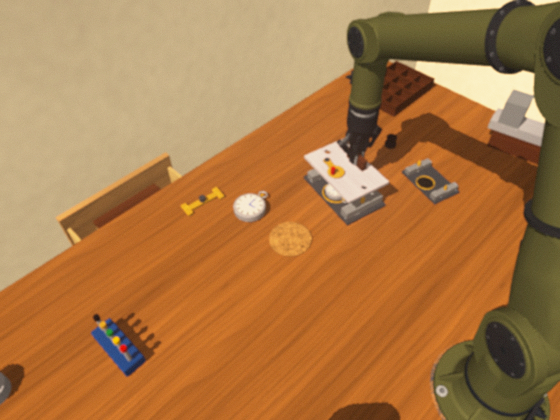

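View pics/scene_pe.png

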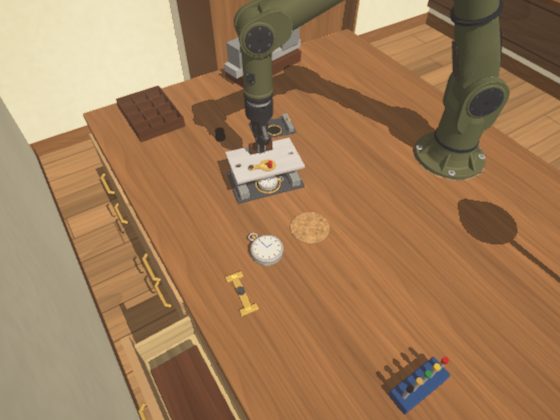

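```bash
python3 - <<'E'
from h import *
d=load('c_pe.pkl');crop(d['scene'],215,130,100,70,8,'pics/pes.png');crop(d['side'],295,135,100,75,8,'pics/ped.png');crop(d['wrist'],340,60,70,60,8,'pics/pew.png')
E
```

```text
(no output)
```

View pics/pes.png

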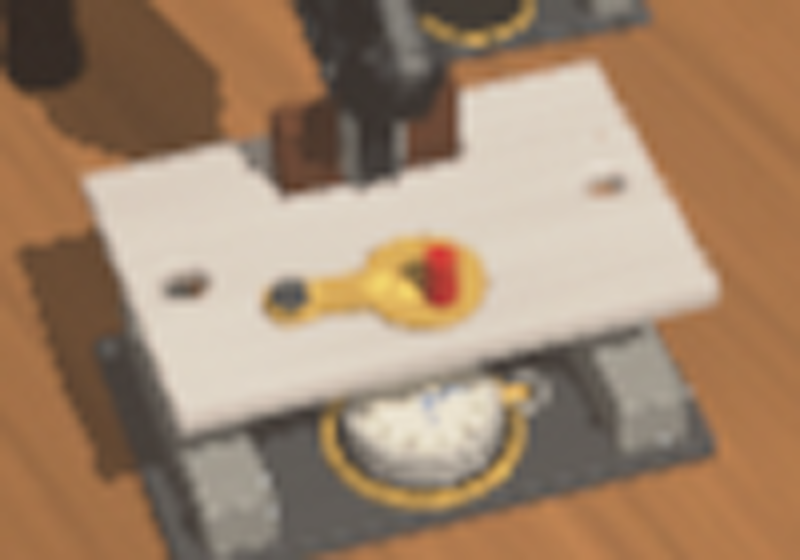

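View pics/ped.png

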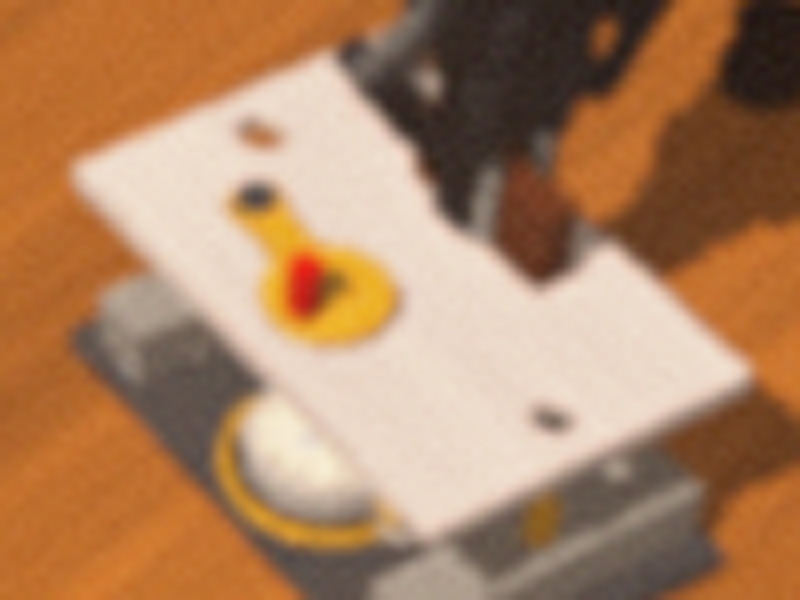

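View pics/pew.png

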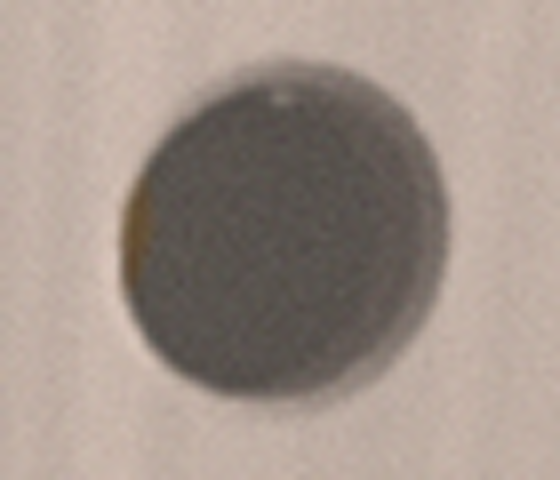

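```bash
python3 - <<'E'
from fit import *
np.set_printoptions(precision=4,suppress=True)
d=load('c_pe.pkl');f=load('c_fx.pkl')
s=[((85,182),(100,-65,8)),((597,62),(-100,-65,8)),((718,283),(-100,65,8)),((185,424),(100,65,8)),((187,284),(80,0,8)),((605,184),(-80,0,8))]
e=[((72,165),(100,65,8)),((333,50),(100,-65,8)),((752,368),(-100,-65,8)),((425,525),(-100,65,8)),((260,131),(80,0,8)),((550,418),(-80,0,8))]
s2=[((192,185),(80,0,56)),((600,92),(-80,0,56)),((424,272),(0,26,15)),((123,132),(93,-60,34)),((188,125),(67,-60,34)),((275,345),(67,60,34)),((520,45),(-67,-60,34)),((580,27),(-93,-60,34)),((685,235),(-93,60,34)),((620,255),(-67,60,34))]
e2=[((260,120),(80,0,56)),((541,405),(-80,0,56)),((329,381),(0,26,15)),((375,505),(-67,60,34)),((412,560),(-93,60,34)),((655,363),(-67,-60,34)),((705,405),(-93,-60,34)),((100,215),(93,60,34)),((135,250),(67,60,34)),((375,90),(93,-60,34)),((412,130),(67,-60,34))]
def mk(l,c,k,ox,oy,dz=0): return [(c,np.array([u/k+ox-.5+.5/k,v/k+oy-.5+.5/k]),np.array(m)+[0,0,dz]) for (u,v),m in l]
for n,pl,fx in(('S',mk(s,d['scene'],8,215,130,85.6),mk(s2,f['scene'],8,215,150)),('D',mk(e,d['side'],8,295,135,85.6),mk(e2,f['side'],8,295,145))):
  for fz in(False,True):
    a,r=fit(pl,[.57,-.22,0,-.23],fz);b,q=fit(fx,[.57,-.22,0,-.23],fz)
    dd=a-b;c,si=np.cos(b[3]),np.sin(b[3])
    print(n,fz,'plate',a,'fix',b,'d fixture axes mm',1e3*(c*dd[0]+si*dd[1]),1e3*(-si*dd[0]+c*dd[1]),np.degrees(dd[3]));print(r.round(1).tolist())
E
```

```text
S False plate [ 0.5747 -0.2148 -0.0075 -0.2163] fix [ 0.5739 -0.2174 -0.0403 -0.2358] d fixture axes mm 0.10471950430245924 2.693525651109614 1.117871213040109
[[-0.2, -0.2], [-0.4, -0.0], [0.7, 0.4], [-0.1, -0.2], [-0.1, 0.1], [0.1, -0.1]]
S True plate [ 0.5726 -0.2185 -0.004  -0.2169] fix [ 0.5717 -0.2212 -0.0043 -0.2362] d fixture axes mm 0.20569738301311408 2.746194876229404 1.1069289614897533
[[-0.0, -0.1], [-0.5, 0.1], [0.5, 0.4], [0.0, -0.3], [0.0, 0.0], [-0.0, -0.1]]
D False plate [ 0.5732 -0.2167  0.0061 -0.2167] fix [ 0.5715 -0.2199  0.     -0.2306] d fixture axes mm 0.8477468829591032 3.5303526420770575 0.7955483402449075
[[-0.6, 0.4], [4.8, -2.5], [-0.5, 0.3], [0.4, 1.2], [-0.5, -0.1], [0.1, -0.7]]
D True plate [ 0.5804 -0.2269 -0.0124 -0.2138] fix [ 0.5689 -0.2161  0.0047 -0.2315] d fixture axes mm 13.655034519157393 -7.804881917509419 1.0123607933593843
[[-0.2, 0.7], [4.8, -2.1], [-1.1, 0.1], [0.4, 0.8], [-0.4, 0.3], [-0.1, -0.9]]
```

```bash
python3 - <<'E'
from h import *
d=load('c_pe.pkl');W=d['wrist'];crop(W,185,15,200,110,4,'pics/pe1.png');crop(W,360,15,200,110,4,'pics/pe2.png')
crop(W,190,190,150,220,3.5,'pics/pe3.png')
E
```

```text
(no output)
```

View pics/pe1.png

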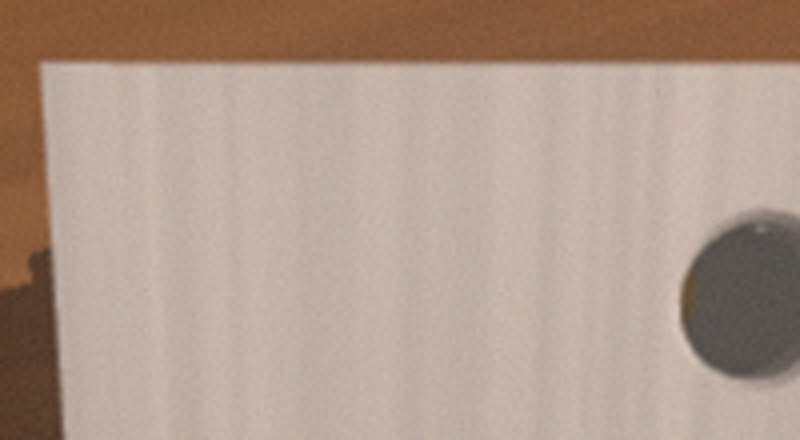

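View pics/pe2.png

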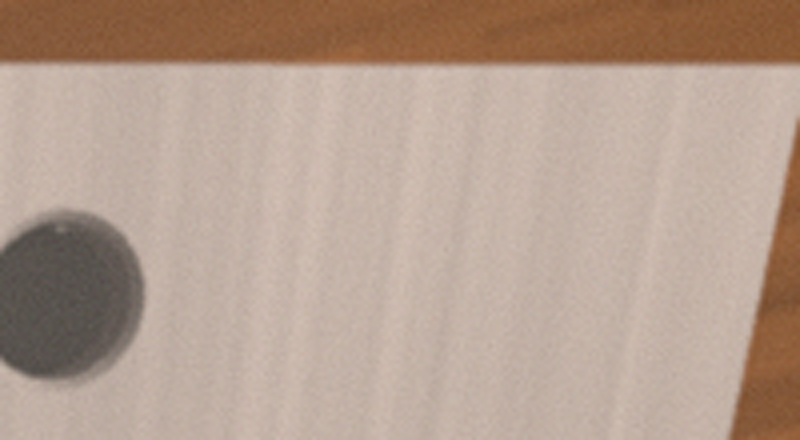

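View pics/pe3.png

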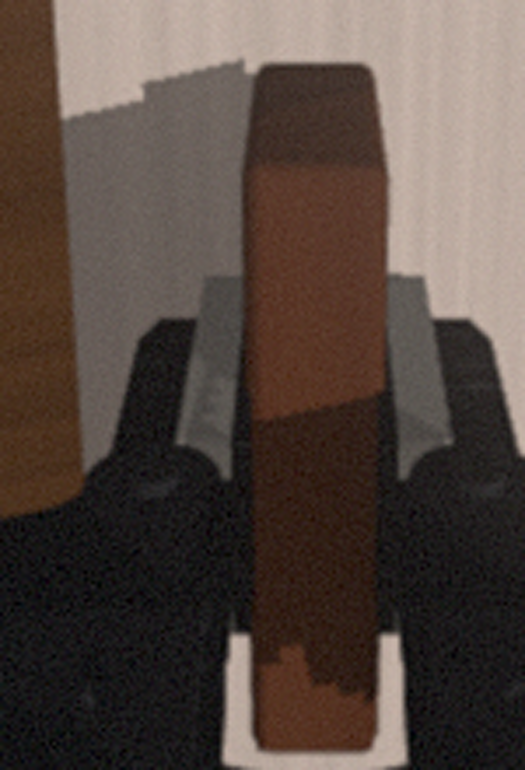

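```bash
cat > pinchk.py <<'E'
import sys
from h import *
np.set_printoptions(precision=2,suppress=True)
# predict view of small pin through small hole, assuming plate rigid with TCP; prints px in wrist view
def run(tag,fx,yaw,zo=.0122):
    d=load(f'c_{tag}.pkl');W=d['wrist'];p=d['s']['eef_pos'];M=R.from_quat(d['s']['tool_rot']).as_matrix()
    r=R.from_euler('z',np.arctan2(-M[1,0],-M[0,0])).as_matrix()
    org=p+r@np.array([0,.035,0]);org[2]=p[2]-zo
    h=lambda q:proj(W,org+r@(np.array(q)/1e3))[0]
    print('corners pred',h((-100,-65,8)),h((-100,65,8)),'hole top c',h((-80,0,8)),'bot',h((-80,0,0)),'botL',h((-80,-7.1,0)))
    f=R.from_euler('z',yaw).as_matrix();g=lambda q:proj(W,np.array([*fx,0])+f@(np.array(q)/1e3))[0]
    print('pin tip',g((-80,0,56)),'shoulder R',g((-80,6,46)),'shoulder c',g((-80,0,46)),'tipR',g((-80,2.7,56)))
    dd=org[:2]-fx;print('TCP-kinematic plate minus fixture, fixture axes mm',1e3*(f.T[:2,:2]@dd), 'yaw',np.degrees(np.arctan2(r[1,0],r[0,0])))
if __name__=='__main__':
    run(sys.argv[1],np.array([.5725,-.2198]),np.radians(-13.2))
E
python3 pinchk.py pe
```

```text
corners pred [197.68  30.66] [567.57  30.55] hole top c [378.07  90.43] bot [372.92  90.23] botL [354.64  90.24]
pin tip [355.15  88.36] shoulder R [363.51  88.3 ] shoulder c [351.21  88.27] tipR [360.99  88.38]
TCP-kinematic plate minus fixture, fixture axes mm [0.56 1.48] yaw -13.02956293658578
```

Call:
jog_arm(travel=[[0,-0.05,0.1],[0.01,-0.1,0.3],[0.01,-0.1,0.5],[0.01,-0.1,0.65],[0.01,-0.1,0.75],[0.01,-0.1,0.75]], delta_rot=[[0,0,0],[0,0,0.05],[0,0,0.05],[0,0,0.05],[0,0,0.05],[0,0,0.05]])

```text
time: 17.3
eef_pos: [0.5643, -0.2553, 0.075]
tool_rot: [0.116, 0.993, 0.001, -0.001]
contact_force: [0.5, 0.6, -4.9]
gripper_width: 0.0129
```

```bash
python3 look.py pf wrist side scene; python3 pinchk.py pf; python3 - <<'E'
from h import *
d=load('c_pf.pkl');crop(d['scene'],215,135,100,70,8,'pics/pfs.png');crop(d['side'],295,135,100,75,8,'pics/pfd.png');crop(d['wrist'],340,60,70,60,8,'pics/pfw.png')
E
```

```text
17.45 [ 0.56466902 -0.2554415   0.07558913] x [-0.9733  0.2297  0.0013] z [-0.001   0.0015 -1.    ] w 0.012336114063559665 F [-0.   0.6 -4.9] [-0.06  0.02 -0.02]
corners pred [198.24  31.3 ] [569.09  31.2 ] hole top c [379.01  91.18] bot [373.81  90.95] botL [355.48  90.95]
pin tip [372.97  89.29] shoulder R [381.41  89.11] shoulder c [367.48  89.13] tipR [379.63  89.27]
TCP-kinematic plate minus fixture, fixture axes mm [ 0.56 -1.49] yaw -13.278149271849037
```

View pics/pfs.png

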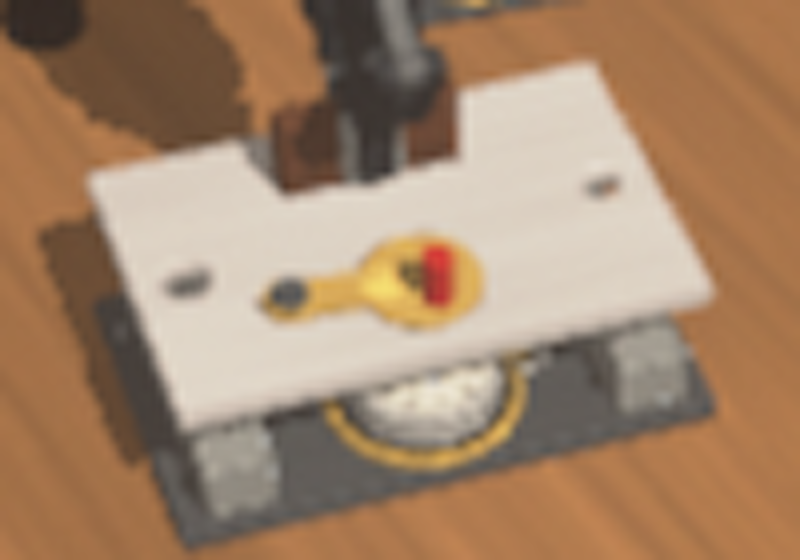

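View pics/pfd.png

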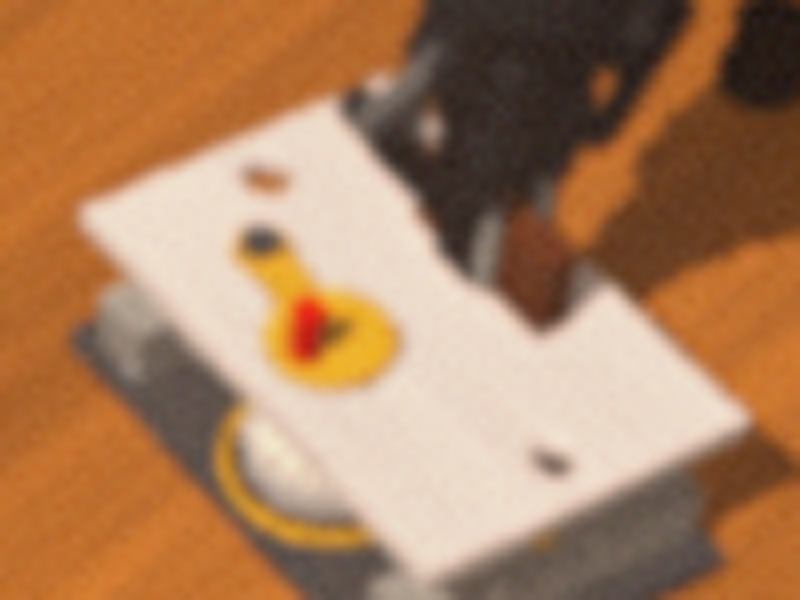

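View pics/pfw.png

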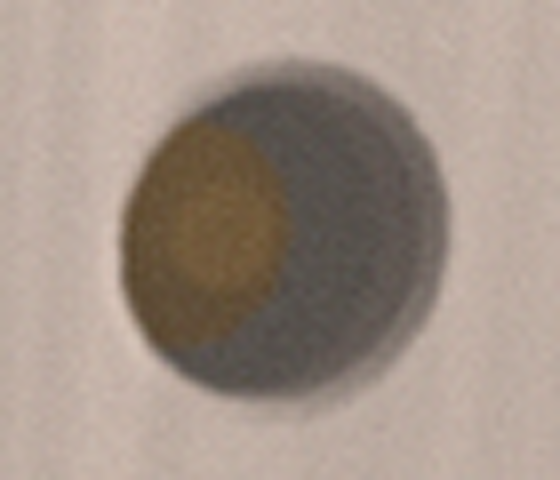

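```bash
python3 - <<'E'
from fit import *
np.set_printoptions(precision=4,suppress=True)
d=load('c_pf.pkl');f=load('c_fx.pkl')
s=[((90,178),(100,-65,8)),((595,65),(-100,-65,8)),((715,291),(-100,65,8)),((185,418),(100,65,8)),((188,282),(80,0,8)),((602,186),(-80,0,8))]
e=[((78,212),(100,65,8)),((385,72),(100,-65,8)),((750,415),(-100,-65,8)),((425,572),(-100,65,8)),((265,178),(80,0,8)),((552,461),(-80,0,8))]
s2=[((192,185),(80,0,56)),((600,92),(-80,0,56)),((424,272),(0,26,15)),((123,132),(93,-60,34)),((188,125),(67,-60,34)),((275,345),(67,60,34)),((520,45),(-67,-60,34)),((580,27),(-93,-60,34)),((685,235),(-93,60,34)),((620,255),(-67,60,34))]
e2=[((260,120),(80,0,56)),((541,405),(-80,0,56)),((329,381),(0,26,15)),((375,505),(-67,60,34)),((412,560),(-93,60,34)),((655,363),(-67,-60,34)),((705,405),(-93,-60,34)),((100,215),(93,60,34)),((135,250),(67,60,34)),((375,90),(93,-60,34)),((412,130),(67,-60,34))]
def mk(l,c,k,ox,oy,dz=0): return [(c,np.array([u/k+ox-.5+.5/k,v/k+oy-.5+.5/k]),np.array(m)+[0,0,dz]) for (u,v),m in l]
for n,pl,fx in(('S',mk(s,d['scene'],8,215,135,63.4),mk(s2,f['scene'],8,215,150)),('D',mk(e,d['side'],8,295,135,63.4),mk(e2,f['side'],8,295,145))):
    a,r=fit(pl,[.57,-.22,0,-.23],False);b,q=fit(fx,[.57,-.22,0,-.23],False)
    dd=a-b;c,si=np.cos(b[3]),np.sin(b[3])
    print(n,'plate',a,'fix',b,'d fixture axes mm',1e3*(c*dd[0]+si*dd[1]),1e3*(-si*dd[0]+c*dd[1]),np.degrees(dd[3]));print(r.round(1).tolist())
E
```

```text
S plate [ 0.574  -0.2172  0.0029 -0.2335] fix [ 0.5739 -0.2174 -0.0403 -0.2358] d fixture axes mm 0.05660902500309196 0.2305602236979562 0.13036770148319277
[[-0.1, -0.1], [-0.1, -0.0], [0.2, -0.1], [-0.3, 0.2], [0.0, 0.0], [0.2, -0.0]]
D plate [ 0.5714 -0.2205  0.0051 -0.2317] fix [ 0.5715 -0.2199  0.     -0.2306] d fixture axes mm -0.011699457098286492 -0.6437256031099762 -0.06123544461619912
[[0.1, -0.4], [-0.3, 0.3], [-0.3, 0.3], [0.4, 0.7], [0.1, -0.6], [-0.0, -0.4]]
```

Call:
jog_arm(travel=[[0,0.015,0],[0,0.015,0.1],[0,0.015,0.2],[0,0.015,0.3],[0,0.015,0.4],[0,0.015,0.45],[0,0.015,0.45]], delta_rot=[[0,0,0],[0,0,0],[0,0,0],[0,0,0],[0,0,0],[0,0,0],[0,0,0]])

```text
time: 18.32
eef_pos: [0.5647, -0.255, 0.0619]
tool_rot: [0.116, 0.993, 0.001, -0.001]
contact_force: [0.2, -0.4, -4.1]
gripper_width: 0.0127
```

```bash
python3 look.py pg wrist side scene; python3 pinchk.py pg; python3 - <<'E'
from h import *
d=load('c_pg.pkl');crop(d['scene'],215,135,100,70,8,'pics/pgs.png');crop(d['wrist'],340,60,70,60,8,'pics/pgw.png')
E
```

```text
18.475 [ 0.56484421 -0.25506047  0.06221135] x [-0.9733  0.2297  0.0011] z [-8.0e-04  1.4e-03 -1.0e+00] w 0.012185468732257784 F [-0.3 -0.6 -3.4] [-0.1   0.02  0.05]
corners pred [198.34  30.75] [568.82  30.66] hole top c [378.91  90.61] bot [373.73  90.39] botL [355.42  90.39]
pin tip [380.28  88.71] shoulder R [388.98  88.54] shoulder c [373.88  88.57] tipR [387.54  88.7 ]
TCP-kinematic plate minus fixture, fixture axes mm [ 0.65 -1.08] yaw -13.281329306520707
```

View pics/pgs.png

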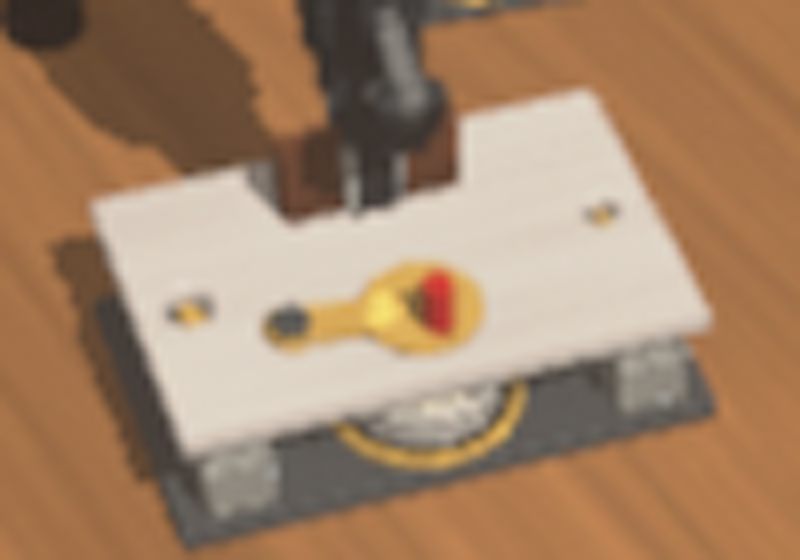

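View pics/pgw.png

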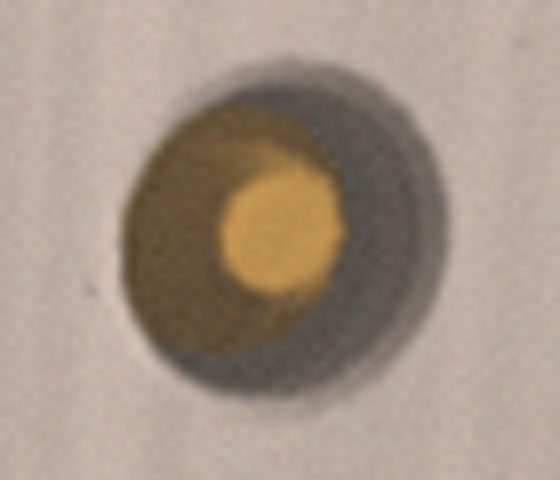

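Call:
jog_arm(travel=[[0,0.01,0.05],[0,0.01,0.1],[0,0.01,0.15],[0,0.01,0.2],[0,0.01,0.25],[0,0.01,0.3],[0,0.01,0.3]], delta_rot=[[0,0,0],[0,0,0],[0,0,0],[0,0,0],[0,0,0],[0,0,0],[0,0,0]])

```text
time: 19.35
eef_pos: [0.5648, -0.2547, 0.053]
tool_rot: [0.116, 0.993, 0.001, -0.001]
contact_force: [-0.3, 1.0, -3.0]
gripper_width: 0.0126
```

```bash
python3 look.py ph wrist side scene; python3 - <<'E'
from h import *
d=load('c_ph.pkl');crop(d['scene'],215,135,100,70,8,'pics/phs.png');crop(d['wrist'],340,60,70,60,8,'pics/phw.png')
E
```

```text
19.5 [ 0.56496696 -0.25474449  0.05327508] x [-0.9733  0.2297  0.001 ] z [-7.0e-04  1.3e-03 -1.0e+00] w 0.01245700886203309 F [-0.6  0.4 -3. ] [-0.09  0.04 -0.01]
```

View pics/phs.png

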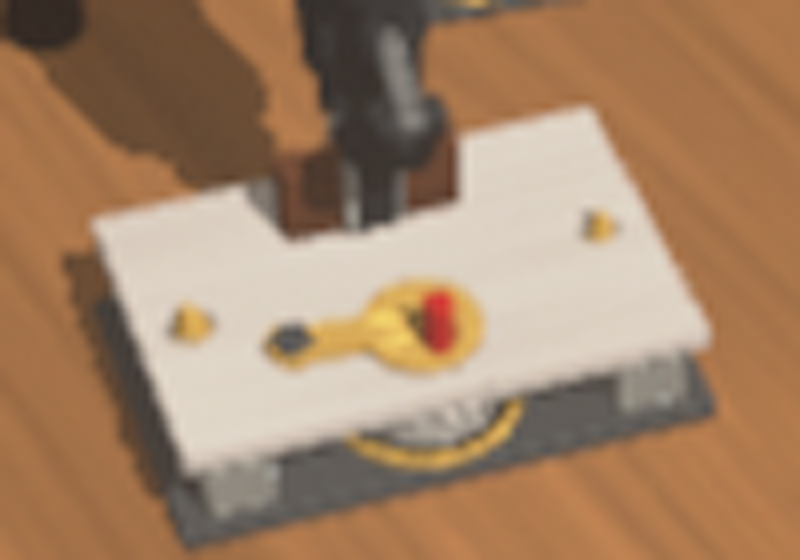

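View pics/phw.png

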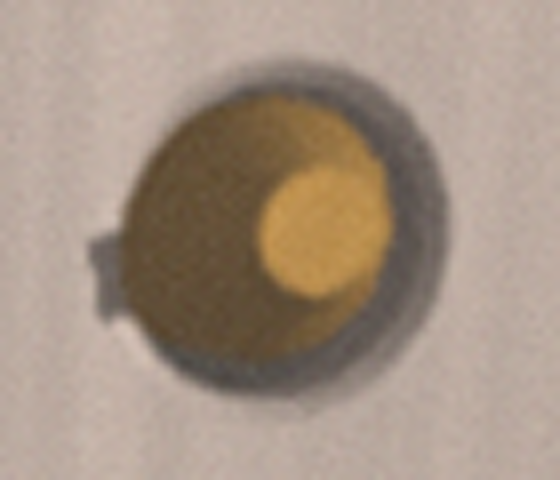

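Call:
jog_arm(travel=[[0,0.01,0.05],[0,0.01,0.1],[0,0.01,0.15],[0,0.01,0.2],[0,0.01,0.23],[0,0.01,0.24],[0,0.01,0.24]], delta_rot=[[0,0,0],[0,0,0],[0,0,0],[0,0,0],[0,0,0],[0,0,0],[0,0,0]])

```text
time: 20.38
eef_pos: [0.5651, -0.2545, 0.0463]
tool_rot: [0.116, 0.993, 0.001, -0.0]
contact_force: [-1.5, 0.6, -3.0]
gripper_width: 0.0124
```

```bash
python3 look.py pi wrist side scene; python3 - <<'E'
from h import *
d=load('c_pi.pkl');crop(d['scene'],215,135,100,70,8,'pics/pis.png');crop(d['side'],295,135,100,75,8,'pics/pid.png')
E
```

```text
20.525 [ 0.56511091 -0.25450999  0.04623176] x [-9.732e-01  2.298e-01  8.000e-04] z [-5.0e-04  1.2e-03 -1.0e+00] w 0.012142575020438525 F [-2.4 -0.1 -3. ] [0.03 0.11 0.04]
```

View pics/pis.png

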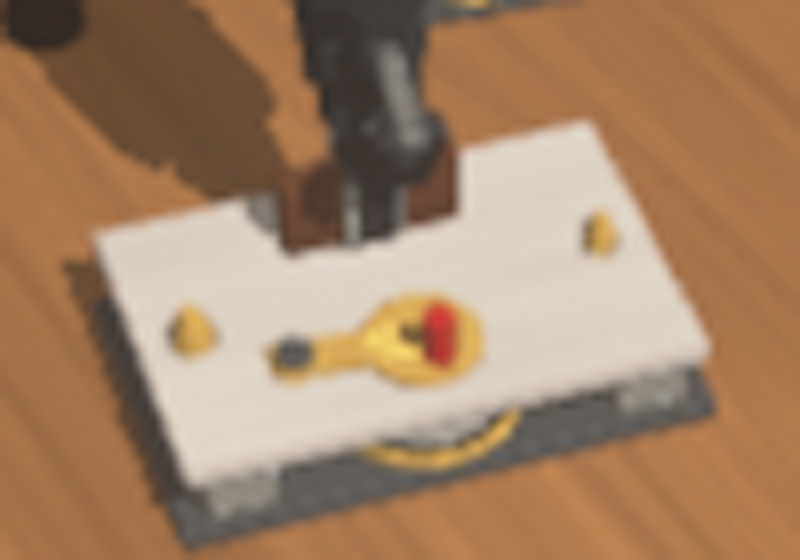

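View pics/pid.png

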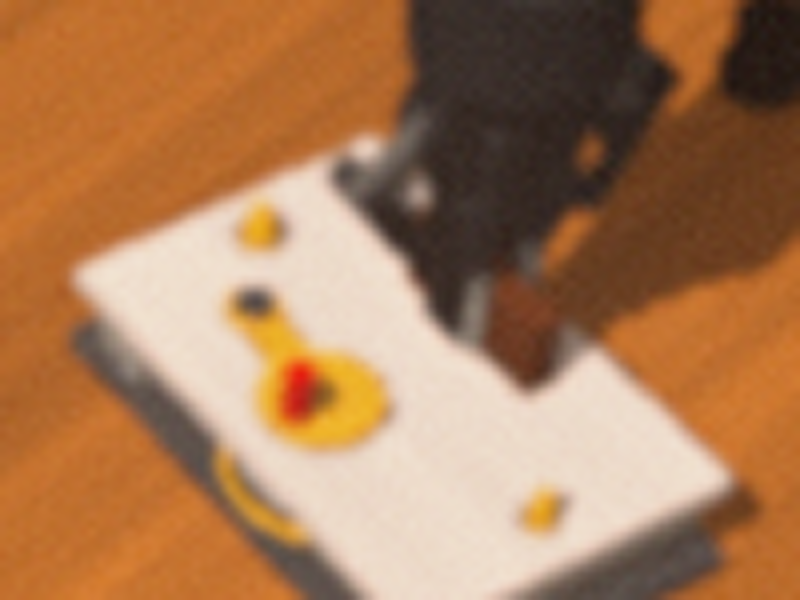

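Call:
jog_arm(travel=[[0,0,0.02],[0,0,0.03],[0,0,0.04],[0,0,0.04]], delta_rot=[[0,0,0],[0,0,0],[0,0,0],[0,0,0]])

```text
time: 21.02
eef_pos: [0.5651, -0.2545, 0.0462]
tool_rot: [0.116, 0.993, 0.001, -0.0]
contact_force: [-4.3, 2.1, 6.9]
gripper_width: 0.0128
```

Call:
jog_arm(travel=[[0,0,0],[0,0,0],[0,0,0],[0,0,-0.3],[0,0,-1],[0,0,-2],[0,0,-3],[0,0,-3.5],[0,0,-3.5]], delta_rot=[[0,0,0],[0,0,0],[0,0,0],[0,0,0],[0,0,0],[0,0,0],[0,0,0],[0,0,0],[0,0,0]], fingers=140)

```text
time: 22.15
eef_pos: [0.5659, -0.2549, 0.1525]
tool_rot: [0.116, 0.993, 0.0, 0.001]
contact_force: [-0.2, 0.2, -0.3]
gripper_width: 0.0384
```

```bash
python3 look.py pj wrist side scene; python3 - <<'E'
from h import *
d=load('c_pj.pkl');crop(d['scene'],215,135,100,70,8,'pics/pjs.png');crop(d['side'],295,135,100,75,8,'pics/pjd.png')
E
```

```text
22.3 [ 0.56430235 -0.25428787  0.14970996] x [-0.9732  0.2298  0.0032] z [-0.0028  0.0021 -1.    ] w 0.038854227404201955 F [-0.8  0.   0.3] [ 0.    0.02 -0.03]
```

View pics/wrist_pj.png

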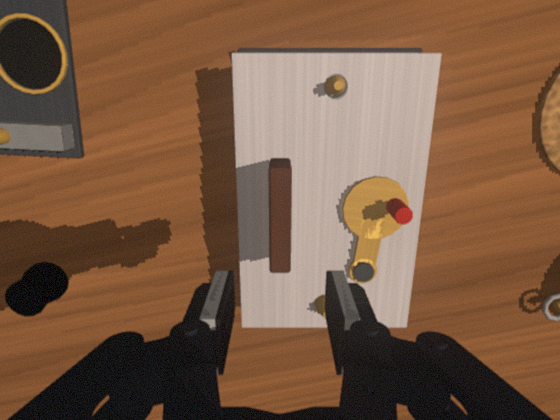

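View pics/pjs.png

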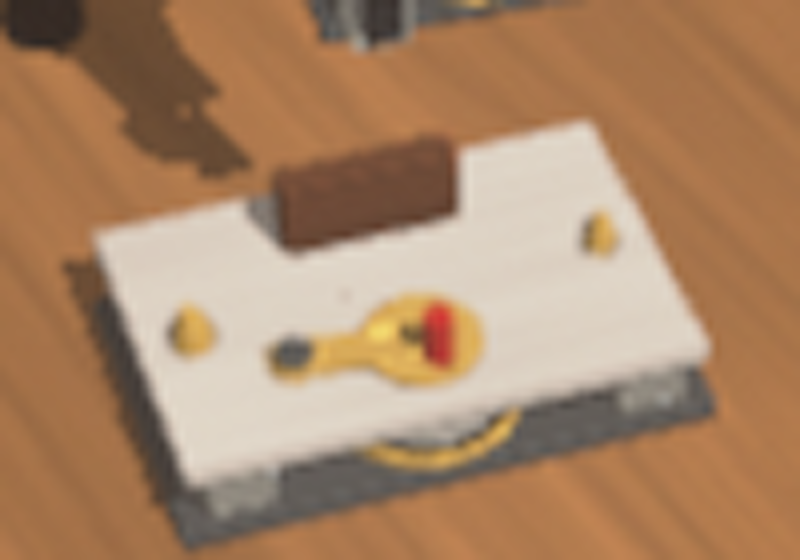

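View pics/pjd.png

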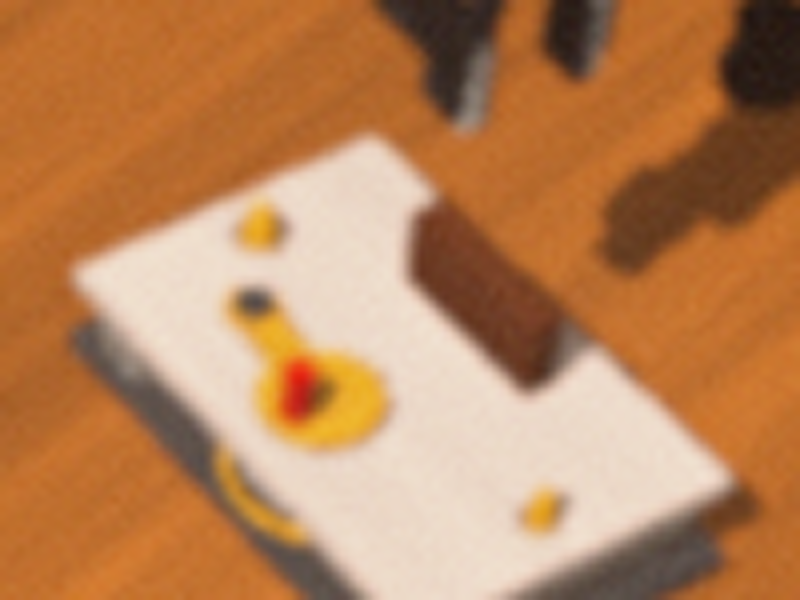

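```bash
python3 - <<'E'
from h import *
np.set_printoptions(precision=4,suppress=True)
d=load('c_pj.pkl');W=d['wrist'];crop(W,330,160,100,130,6,'pics/pjk.png')
yaw=np.radians(-13.2);r=R.from_euler('z',yaw).as_matrix();h=np.array([.5651,-.2545,.034])
w=lambda q:h+r@(np.array(q)/1e3)
print('handle corner pred',proj(W,w((35,-7,42))),proj(W,w((35,7,42))),'pivot',proj(W,w((48,61,14))),'pin',proj(W,w((-80,35,22))))
for th in(0,.05,.1,.15,1.1,1.35,1.5):
    c,s=np.cos(th),np.sin(th);k=(48-52*c+12*s,61+52*s+12*c)
    print(th,np.round(k,1),w((*k,24)),proj(W,w((*k,35))))
E
```

```text
handle corner pred [[271.5994 274.3849]] [[293.2762 274.3462]] pivot [[366.0126 271.8868]] pin [[340.7855  86.4359]]
0 [-4. 73.] [ 0.5779 -0.1825  0.058 ] [[398.2137 213.5075]]
0.05 [-3.3 75.6] [ 0.5791 -0.1802  0.058 ] [[402.2059 214.4972]]
0.1 [-2.5 78.1] [ 0.5805 -0.1779  0.058 ] [[406.1118 215.6772]]
0.15 [-1.6 80.6] [ 0.5819 -0.1756  0.058 ] [[409.92   217.0433]]
1.1 [ 35.1 112.8] [ 0.625  -0.1527  0.058 ] [[452.3627 269.1856]]
1.35 [ 48.3 114.4] [ 0.6383 -0.1542  0.058 ] [[451.8685 286.7922]]
1.5 [ 56.3 113.7] [ 0.6459 -0.1566  0.058 ] [[449.2294 297.1382]]
```

View pics/pjk.png

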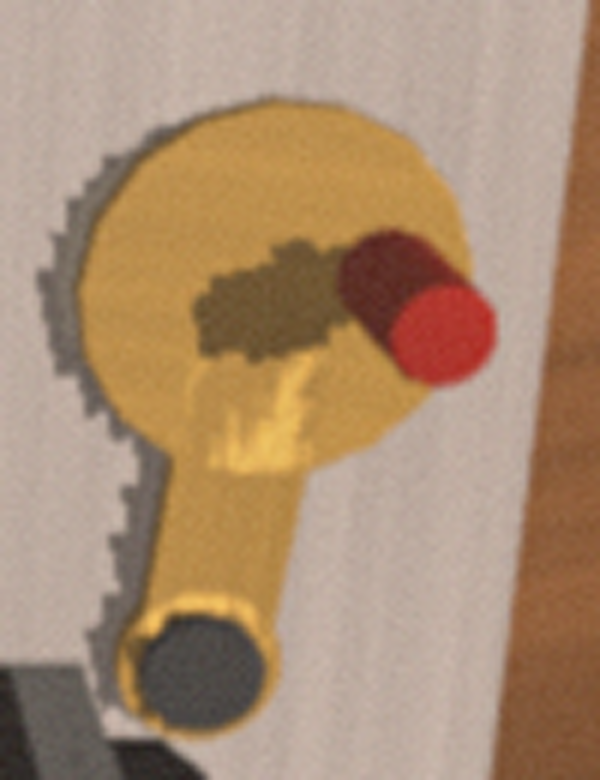

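Call:
jog_arm(travel=[[0,0.4,0],[0,1.2,0.3],[0.05,2,0.8],[0.06,2.5,1.3],[0.06,2.6,1.5],[0.06,2.6,1.5],[0.06,2.6,1.5]], delta_rot=[[0,0,0.7],[0,0,1.5],[0,0,2.5],[0,0,3.3],[0,0,3.7],[0,0,3.7],[0,0,3.7]], fingers=180, force=30)

```text
time: 23.18
eef_pos: [0.5801, -0.1783, 0.1044]
tool_rot: [0.274, 0.962, 0.001, -0.002]
contact_force: [-0.3, 0.4, -0.6]
gripper_width: 0.0252
```

```bash
python3 look.py ka wrist
```

```text
23.225 [ 0.58027479 -0.17842676  0.10478688] x [-0.8499  0.5269  0.0034] z [-0.0028  0.0019 -1.    ] w 0.025037129650479575 F [-0.7  0.2  0.1] [-0.01  0.01  0.05]
```

View pics/wrist_ka.png

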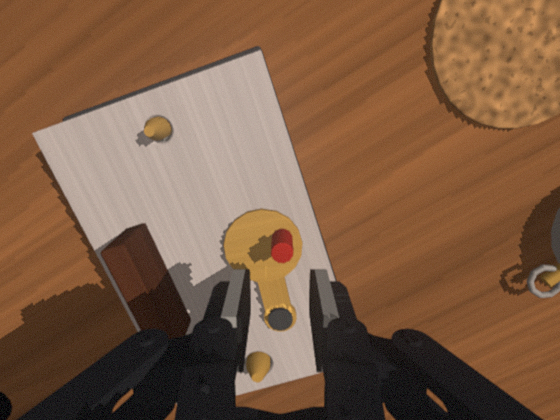

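```bash
python3 - <<'E'
from h import *
d=load('c_ka.pkl');W=d['wrist'];p=d['s']['eef_pos']
print(proj(W,[p[0],p[1],.069]),proj(W,[.5805,-.1779,.069]))
print(atz(W,(283.3,247),.069), 'TCP',p)
E
```

```text
[[282.29396722 252.80247596]] [[283.3969179  252.64904378]]
[ 0.57778861 -0.17628927  0.069     ] TCP [ 0.58027479 -0.17842676  0.10478688]
```

Call:
jog_arm(travel=[[0.05,0.05,0.3],[0.05,0.05,0.8],[0.05,0.05,1.2],[0.05,0.05,1.5],[0.05,0.05,1.7],[0.05,0.05,1.75],[0.05,0.05,1.75]], delta_rot=[[0,0,0],[0,0,0],[0,0,0],[0,0,0],[0,0,0],[0,0,0],[0,0,0]])

```text
time: 24.1
eef_pos: [0.5798, -0.1763, 0.0525]
tool_rot: [0.274, 0.962, 0.001, -0.001]
contact_force: [0.2, 0.2, 1.0]
gripper_width: 0.0252
```

```bash
python3 look.py kb wrist scene; python3 - <<'E'
from h import *
d=load('c_kb.pkl');crop(d['scene'],215,120,100,80,8,'pics/kbs.png')
p=d['s']['eef_pos'];M=R.from_quat(d['s']['tool_rot']).as_matrix()
yaw=np.radians(-13.2);r=R.from_euler('z',yaw).as_matrix();h=np.array([.5651,-.2545,.034])
piv=h+r@np.array([.048,.061,0])
print('piv',piv,'knob rel pivot plate',r.T@(p-piv))
# theta of TCP now
v=(r.T@(p-piv))[:2];th0=np.arctan2(12,-52)-np.arctan2(v[1],v[0]);print('th tcp',th0,np.linalg.norm(v))
for th in np.arange(th0,1.56,.1):
    c,s=np.cos(th),np.sin(th);k=piv+r@np.array([(-52*c+12*s)/1e3,(52*s+12*c)/1e3,0]);k[2]=p[2]
    print(round(th,2),(M.T@(k-p)/.03).round(2),'rz',round(np.degrees(th-th0)/5,2))
E
```

```text
24.2 [ 0.57999927 -0.17638562  0.05275329] x [-0.8499  0.527   0.0026] z [-0.002   0.0017 -1.    ] w 0.025024849643647307 F [ 0.1  0.4 -0.4] [-0.04 -0.02  0.01]
piv [ 0.62576119 -0.20607253  0.034     ] knob rel pivot plate [-0.05133188  0.01845277  0.01875329]
th tcp 0.11829609506436034 0.05454783399568848
0.12 [-0.04 -0.   -0.  ] rz 0.0
0.22 [-0.05  0.18 -0.  ] rz 1.15
0.32 [-0.08  0.35 -0.  ] rz 2.29
0.42 [-0.13  0.52 -0.  ] rz 3.44
0.52 [-0.19  0.69 -0.  ] rz 4.58
0.62 [-0.27  0.85 -0.  ] rz 5.73
0.72 [-0.37  1.   -0.  ] rz 6.88
0.82 [-0.48  1.14 -0.  ] rz 8.02
0.92 [-0.6   1.26 -0.  ] rz 9.17
1.02 [-0.74  1.38 -0.  ] rz 10.31
1.12 [-0.89  1.48 -0.  ] rz 11.46
1.22 [-1.04  1.56 -0.  ] rz 12.61
1.32 [-1.21  1.63 -0.  ] rz 13.75
1.42 [-1.38  1.69 -0.  ] rz 14.9
1.52 [-1.55  1.72 -0.  ] rz 16.04
```

View pics/wrist_kb.png

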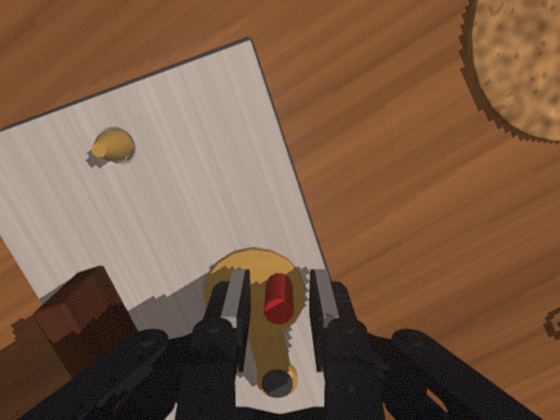

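View pics/kbs.png

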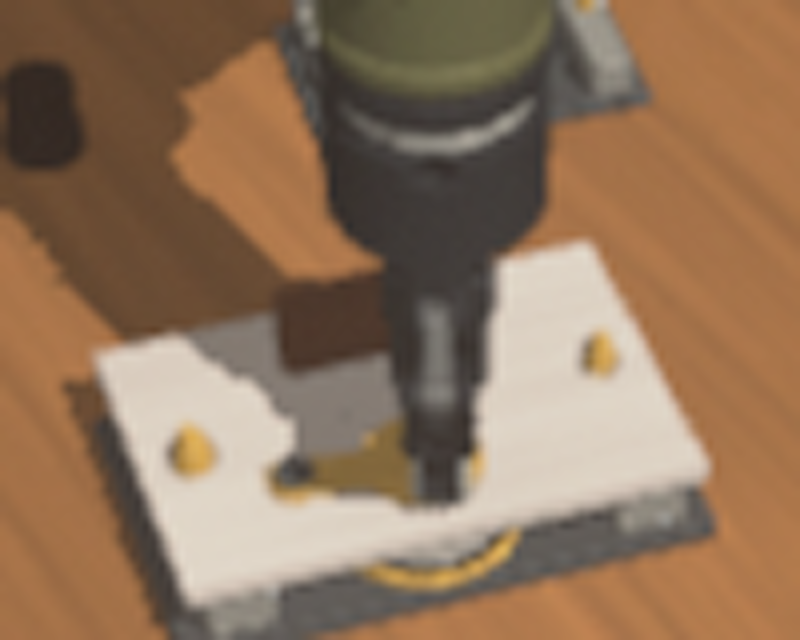

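Call:
jog_arm(travel=[[-0.02,0.09,0],[-0.05,0.18,0],[-0.08,0.35,0],[-0.13,0.52,0],[-0.19,0.69,0],[-0.27,0.85,0],[-0.37,1,0],[-0.48,1.14,0],[-0.6,1.26,0],[-0.74,1.38,0],[-0.74,1.38,0]], delta_rot=[[0,0,0.6],[0,0,1.15],[0,0,2.3],[0,0,3.4],[0,0,4.6],[0,0,5.7],[0,0,6.9],[0,0,8],[0,0,9.2],[0,0,10.3],[0,0,10.3]])

```text
time: 25.58
eef_pos: [0.6211, -0.1528, 0.0531]
tool_rot: [0.664, 0.748, 0.0, -0.001]
contact_force: [1.3, 0.9, 0.1]
gripper_width: 0.0253
```

```bash
python3 look.py kc wrist scene; python3 - <<'E'
from h import *
d=load('c_kc.pkl')
p=d['s']['eef_pos'];M=R.from_quat(d['s']['tool_rot']).as_matrix()
yaw=np.radians(-13.2);r=R.from_euler('z',yaw).as_matrix();h=np.array([.5651,-.2545,.034])
piv=h+r@np.array([.048,.061,0])
v=(r.T@(p-piv))[:2];th0=np.arctan2(12,-52)-np.arctan2(v[1],v[0]);print('th tcp',th0,np.linalg.norm(v))
for th in np.arange(th0,1.6,.1):
    c,s=np.cos(th),np.sin(th);k=piv+r@np.array([(-52*c+12*s)/1e3,(52*s+12*c)/1e3,0]);k[2]=p[2]
    print(round(th,2),(M.T@(k-p)/.03).round(2),'rz',round(np.degrees(th-th0)/5,2))
E
```

```text
25.675 [ 0.62074723 -0.15281897  0.05289519] x [-0.1185  0.993   0.0019] z [-0.0017  0.0017 -1.    ] w 0.025240416707825855 F [ 0.1  0.2 -1.4] [ 0.   -0.   -0.01]
th tcp 1.0197382619456246 0.053489080624136806
1.02 [-0. -0. -0.] rz 0.0
1.12 [-0.02  0.18 -0.  ] rz 1.15
1.22 [-0.05  0.35 -0.  ] rz 2.29
1.32 [-0.1   0.52 -0.  ] rz 3.44
1.42 [-0.16  0.69 -0.  ] rz 4.58
1.52 [-0.24  0.85 -0.  ] rz 5.73
```

View pics/wrist_kc.png

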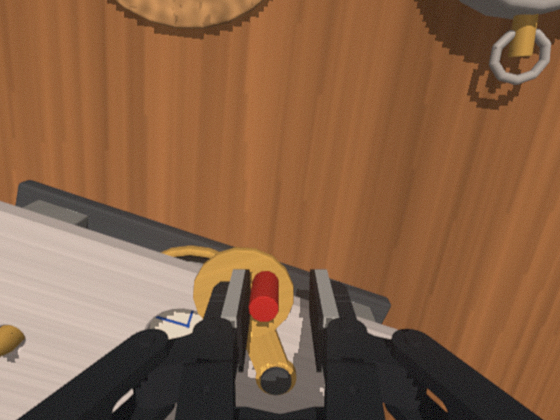

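Pushing works: the knob at (265,295) rides against the trailing finger. I'll continue to a TCP angle of about 1.52.

Call:
jog_arm(travel=[[-0.01,0.09,0],[-0.02,0.18,0],[-0.05,0.35,0],[-0.1,0.52,0],[-0.16,0.69,0],[-0.24,0.85,0],[-0.24,0.85,0]], delta_rot=[[0,0,0.6],[0,0,1.15],[0,0,2.3],[0,0,3.4],[0,0,4.6],[0,0,5.7],[0,0,5.7]])

```text
time: 26.55
eef_pos: [0.6469, -0.157, 0.0529]
tool_rot: [0.827, 0.562, -0.0, -0.001]
contact_force: [0.2, -0.8, 0.5]
gripper_width: 0.0251
```

```bash
python3 look.py kd wrist scene
```

```text
26.65 [ 0.6467694  -0.15682402  0.0528954 ] x [0.3675 0.93   0.0011] z [-0.0016  0.0018 -1.    ] w 0.02494275191672917 F [0.3 1.  0.2] [ 0.02 -0.02 -0.03]
```

View pics/wrist_kd.png

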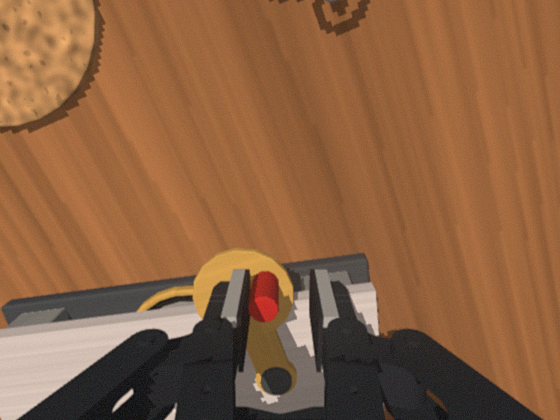

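Call:
jog_arm(travel=[[0,-0.1,0],[0,-0.1,-0.3],[0,-0.1,-1],[0,-0.1,-2],[0,-0.1,-3.2],[-0.5,-0.1,-4.4],[-1.5,-0.1,-5],[-2,-0.1,-5],[-2,-0.1,-5],[-2,-0.1,-5]], delta_rot=[[0,0,0],[0,0,0],[0,0,0],[0,0,0],[0,0,0],[0,0,0],[0,0,0],[0,0,0],[0,0,0],[0,0,0]])

```text
time: 27.9
eef_pos: [0.6221, -0.21, 0.2016]
tool_rot: [0.826, 0.563, -0.0, -0.002]
contact_force: [-0.1, 0.3, -0.1]
gripper_width: 0.0251
```

```bash
python3 look.py ke wrist scene side; python3 - <<'E'
from h import *
d=load('c_ke.pkl');crop(d['side'],290,130,110,90,7,'pics/kes.png')
E
```

```text
28.05 [ 0.62234159 -0.21015478  0.20180675] x [0.3656 0.9308 0.0015] z [-0.0031  0.0028 -1.    ] w 0.025049263772272793 F [-0.6 -0.7 -0.6] [0.01 0.   0.  ]
```

View pics/wrist_ke.png

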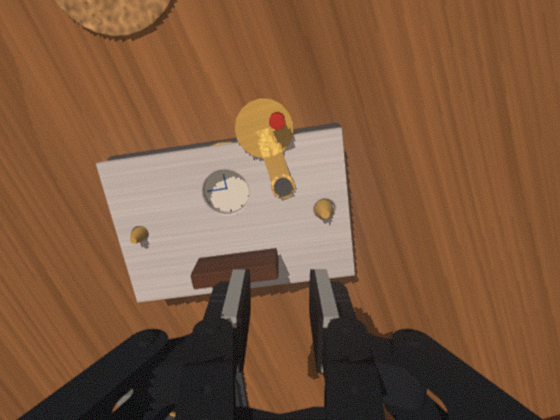

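View pics/kes.png

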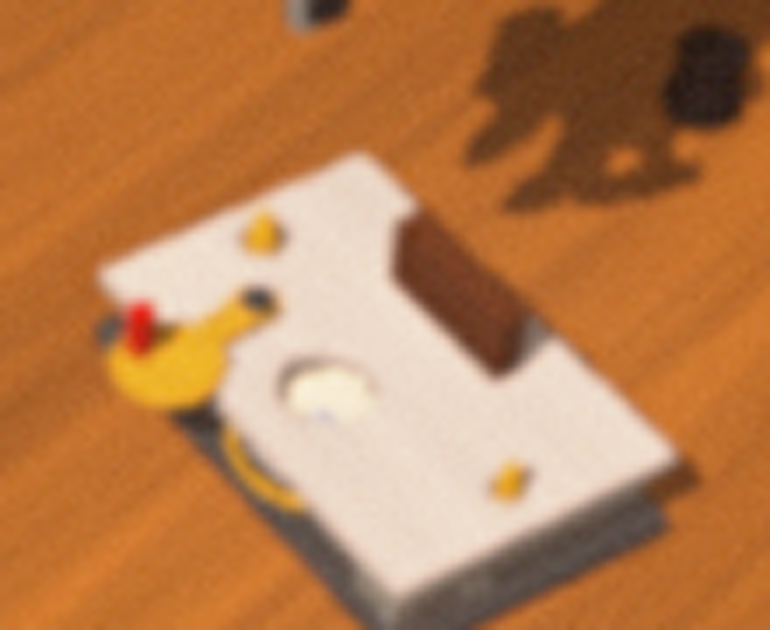

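View pics/scene_ke.png

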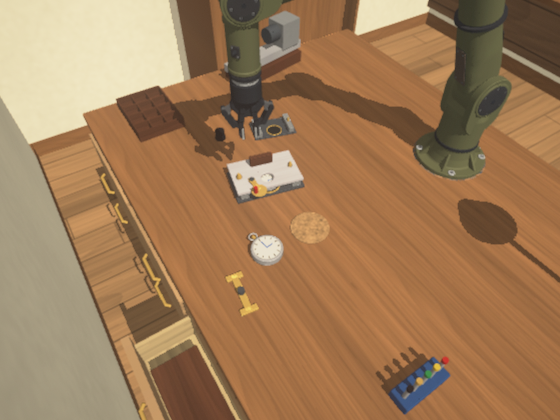

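The port at wrist (226,191) is clear and shows the dial. The shutter stands at about 1.4 rad, both pins stand through the plate, and the tool is clear. Handing in.

```bash
python3 - <<'E'
from station import bot
print(bot.hand_in())
E
```

```text
the job is handed in; nothing more can be done
None
```

I've handed the job in at about 28 s of robot time. The watch is in the nest, the plate is seated with its port over the watch, and the shutter is swung aside.

**What I did:**
- **Watch:** I moved the smaller watch from the cork mat face up into the nest of the larger fixture. I lowered it until it touched, then let go.
- **Plate:** I lowered it level over both pins with the shutter still near shut, at about 0.1 rad as it started. It met the rails at the expected height.
- **Shutter:** I pushed the knob round with loosely open fingers, then backed off and lifted clear.

**Last checks:**
- **Fit:** both pins stand through the plate.
- **Seating:** the plate's underside is about 34 mm above the bench, worked out from the arm's position. I did not measure its seated height from the pictures.
- **Shutter and port:** the port is clear and the dial shows through it. The shutter is at about 1.4 rad, read from the last wrist picture.
- **Contact:** no contact force I read went above about 7 N, and the tool is well clear. In the last pictures the large watch, wrench, rack and loupe look to be where they were.

**Checks that disagreed:**
- **Wrist camera:** it read about 2 mm off sideways and 3–5 mm low.
- **Plate hover:** over the pins, the cameras put the plate about 3 mm off towards the nest side. The scene and side views also put its heading about 1° off, where the wrist view saw almost none. I shifted it and turned it slightly, and the pins then went in with no noticeable side force.

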